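# Clear a blocked lift-out station and load both sample vials

## Robot

A 7-joint arm with a two-finger parallel gripper is mounted at the origin on a cart in front of the work surface, level with it; the furniture and walls round the work are solid. World frame = base frame: x ahead of the robot, y to its left, z up, the work surface at z = 0. Lengths are in m, angles in degrees, forces in N, time in s.
With the tool pointing down it reaches from about 0.4 to 0.875 m from the base axis. Payload 19.3 kg.
Tool frame: the origin (TCP) lies at the very end of the fingers, on their centre line; the grasp point (between the pads) lies 19 mm behind it; z points along the fingers, x is the direction in which the jaws open and shut, and the axes are right-handed (so a half turn about z gives the same grasp; the last joint's range is limited). The gripper opens to 85 mm and grips with 20 to 120 N. Pads are 22 mm wide; open, the fingers measure 114 mm over their backs; the gripper's body (76 mm by 85 mm) begins 54 mm behind the grasp point. The pads swing forward as they close: fully open they stand 13 mm farther back than shut.
Start: joints at [-4.022, 29.874, -2.08, 91.645, 1.215, 58.505, -6.463], TCP at [0.625, -0, 0.231] pointing down, gripper open.
Joint ranges: [-166.77, 166.77], [-17.47, 122.26], [-85.68, 81.53], [9.62, 139.38], [-72.42, 252.41], [9.2, 110.78], [-144.41, 144.41]. Speed limits (degrees/s): [108.29, 108.29, 136.94, 136.94, 172.46, 172.46, 172.46].

## Interface

Orientations are given as [roll, pitch, yaw] about the fixed x, y, z axes, in that order (R = Rz(yaw) Ry(pitch) Rx(roll)).
In Python, from station import * gives the robot as it stands.
- The arm moves only by the shell command python3 -m jog 'ROWS'. ROWS is JSON, a list of rows, each a list of 3 entries, a list of its own where there are three numbers: the finger opening in cm, from 0 to 8.54, then the shift along the tool's x, y, z in cm, then the turn, a rotation vector about the tool's x, y, z in degrees. A call has 1 to 5 rows; each row shifts and turns the pose as measured when the row begins, along the tool's axes as they then stand; what a row does not reach is not made up. A row lasts 1/8 s, in which the tool goes at most 62.5 mm and 10.7 degrees, less where a joint would pass 70% of its speed; a pose out of reach is approached as far as the arm can. A call with a gripper value outside its range is refused whole. The fingers move at their own pace and stop on an object; the grip force is fixed at half the most. Time passes only in rows, so rows that do not move let the fingers close. It gives the time, the measured TCP pose, the force and the opening at its end, in the units of the state.
- read_state(): the state, without advancing time (a new reading comes with each control period).
- grab_frame(name): name is "scene" or "side" or "wrist"; returns a dict with "pixels" (480x640x3 uint8, red, green, blue), "vfov" (degrees; the focal length in pixels is half the picture's height over the tangent of half this angle, whatever the lens; pixels are square), "cx", "cy" (the principal point, pixels), "extrinsics" (4x4, takes a point from world to camera coordinates). Camera axes: x right, y down, z forward; pixel columns grow to the right and rows downward; lengths in m; the calibration is good to about 2 mm. A picture is of the moment at which its call begins. There is no depth.
- finish_job(): hands the job in, once; it reports no verdict.
Trained networks look in a picture, given as the dict that the camera call returned (one of the last four; its "shot" number tells which), for a name from the list of things; names that differ only in an ending like _2 or _b are one class to them, and where a whole thing is asked for, a point or a joint stands for the part that bears it (a point fixed in the world has none). Each returns a list of dicts, best first, with "p" (0 to 1); they miss things now and then, are a little off and sometimes report something else, mostly with a low value. They report only what shows in the picture. A call takes as long as a camera call.
- regions_of(name, picture): "region" (480x640 bool, what is visible of it) and "box" ([left, top, right, bottom] in pixels, round what is visible of it).
The state is a dict: "time": time; "joints": joint angles; "dq": joint speeds; "effort": joint torques, N m; "eef_pos": TCP position; "ee_rot": TCP orientation; "ft_force": force on the tool from outside, world axes, zero at the start; "wrist_torque": the same for the moment, N m; "gripper_width": finger opening in m.
Only numpy, scipy, OpenCV 4.12 (cv2) and the standard library are available. Lean on these libraries where they do the work, as an engineer would, in place of code of your own. Each camera call takes 0.05 s, during which the arm holds its last target.

## Task

Load the two wide screw-cap vials upright and fully home, one into each of the two lift-out vial stations. A small-bore insert from the last run is still sunk in one of the wells: before raising either lift, feel for it by lowering a vial into a well until it comes to rest - it goes right down in a clear well but stops far short on the insert. Raise the blocked station's lift all the way by its side tab, put the insert in the steel tray and seat a vial in its place, pressing the lift back down with it, without pushing the bottles and tools around the stations out of their places.

Things in the scene. Friction and masses are not known exactly. Their poses are not given: they have to be found in the camera images.
- station_1: one of two identical fixed lift-out vial stations standing side by side: a bored aluminium block 64 x 64 mm in plan on a 70 x 70 x 14 mm black foot, 66 mm high overall. Origin: centre of the underside, on the worktop, straight under the well's axis; z up, and -x is the front, where the lift handle stands. The two change places from start to start, and the blocked one may be the left or the right one
- station_2: the other identical station, same origin and axes
- mouth_1 (a point): centre of the well mouth of station_1, on the block's top face, 66 mm above the worktop. The round well has a 29.5 mm bore with a 3 mm chamfer and is 44 mm deep to the black lift floor when the lift is down; where the insert (see mouth_2) stands on that floor its top is 12 mm below the mouth, and a vial lowered there stops 32 mm short of home
- mouth_2 (a point): the same point of station_2. The leftover insert, in one of the two wells: a black-anodised upright cylinder 27.5 mm in diameter, 32 mm tall, about 45 g, with a 12 mm blind bore in its top
- lift_1 (a joint): height of station_1's lift in m: 0 down, 0.040 fully up. The lift floor in the well and the tab outside are one rigid part that slides straight up and down. It has about 2.5 N of friction, so it stays where it is left, and is pushed down again by a vial pressed into the well. Fully up, the lift floor is 4 mm below the mouth and an insert on it stands 28 mm above the mouth, on the well's axis
- lift_2 (a joint): the same for station_2
- tab_1 (a point): top of station_1's lift tab: a black upright tab 18 mm (x) by 12 mm (y, the pinch width) by 32 mm tall, standing in front of the block, its centre 52 mm from the well's axis along the station's -x. The point is the centre of its top face, 90 mm above the worktop when the lift is down; it rises with the lift. Pinch it across y from above and pull straight up
- tab_2 (a point): the same point of station_2's tab
- vial_1: wide glass sample vial with white screw cap, standing on the worktop: glass body 27.5 mm in diameter up to 70 mm with a 3 mm bevelled heel, then a shoulder and a 24 mm cap, 95 mm tall overall, 60 g. Origin: centre of its underside; z up along its axis. Fully home in a well, its underside is 44 mm below the mouth and it stands 51 mm above the block
- vial_2: the second, identical vial
- tray: heavy steel tray, fixed, to the left of the stations: 392 mm (its x) by 308 mm (its y), rim 44 mm high. Origin: centre of its underside; its flat inner floor lies about 2 mm above the worktop and is free within 100 mm of the origin
- bench_timer: bystander: grey bench timer 58 x 64 x 20 mm, loose; origin at the centre of the underside
- white_bottle: bystander: small white bottle with blue cap, 43 mm in diameter, 95 mm tall, loose; origin at the centre of the underside
- flask: bystander: glass volumetric flask, 67 mm in diameter, 217 mm tall, loose; origin at the centre of the underside
- red_marker: bystander: marker pen with red cap, 132 mm long (its y), 15 mm thick, lying on the worktop, loose; origin at the centre of the underside

How it is judged:
By the outcome, as a careful person would: the job done as asked, in the order asked, and still so for the second after the job is handed in, with the robot touching nothing.
It also fails if it takes over 72 s, if anything falls off the work surface, if the arm or the gripper's body presses on something with over 40 N, if the wrist force passes 120 N, or if a joint passes its speed limit or range.

## Working session

There is one attempt and no reset: what is moved stays moved. The work goes in short steps, Python scripts to look and compute and a shell command to move; the robot and the scene stay as the last step left them, time stands still between calls to the robot, and variables do not carry over. Pictures are saved under pics/ and viewed, and the job is handed in when it is done.

```bash
ls; mkdir -p pics
cat > h.py <<'E'
from station import *
import numpy as np, cv2
def snap(n,fn):
    p=grab_frame(n); cv2.imwrite('pics/'+fn+'.png',p['pixels'][:,:,::-1]); return p
def f(p): return 240/np.tan(np.radians(p['vfov'])/2)
def proj(p,X):
    T=np.array(p['extrinsics']); c=T[:3,:3]@np.array(X,float)+T[:3,3]; return p['cx']+f(p)*c[0]/c[2], p['cy']+f(p)*c[1]/c[2]
def ray(p,u,v,z):
    T=np.array(p['extrinsics']); R=T[:3,:3]; o=-R.T@T[:3,3]; d=R.T@np.array([(u-p['cx'])/f(p),(v-p['cy'])/f(p),1]); return o+d*(z-o[2])/d[2]
E
python3 - <<'E'
from h import *
s=read_state(); print(s)
for n in ['scene','side','wrist']:
    p=snap(n,n+'0'); print(n,p['vfov'],p['cx'],p['cy'],np.round(p['extrinsics'],3).tolist(),p['shot'])
    for k in ['station_1','vial_1','tab_1','tray','white_bottle','flask','bench_timer','red_marker']:
        try:
            print(k,[(round(r['p'],2),r['box']) for r in regions_of(k,p)][:4])
        except Exception as e: print(k,e)
E
```

```text
pics
{'time': 0.0, 'joints': array([-4.02090792, 29.90999323, -2.08144581, 91.67287199,  1.21676717,
       58.50642174, -6.46135736]), 'dq': array([-0.00358002,  0.01397059, -0.13386394,  0.13465543,  0.13893623,
       -0.01845394,  0.07037738]), 'effort': array([-4.24098413e-03, -9.27110124e+01,  1.97758444e+00, -3.69928443e+01,
        1.76317629e-02,  8.19846697e-03, -6.58496788e-05]), 'eef_pos': array([ 6.24657396e-01, -6.12931471e-05,  2.30722329e-01]), 'ee_rot': array([1.79993385e+02, 6.68515669e-02, 8.90648929e-04]), 'ft_force': array([-0.1007283 , -0.1230615 ,  0.35336559]), 'wrist_torque': array([-0.03431185,  0.02885797, -0.03808833]), 'gripper_width': 0.08543846305395937}
scene 46.114075700495036 322.04470784846825 244.68030218378033 [[0.847, -0.532, -0.003, -0.466], [-0.224, -0.352, -0.909, 0.222], [0.482, 0.77, -0.417, 0.934], [0.0, 0.0, 0.0, 1.0]] 1
station_1 [(0.92, [308.3, 272.2, 357.6, 321.4]), (0.6, [264.2, 245.1, 310.0, 284.6])]
vial_1 [(0.84, [316.9, 313.2, 338.5, 367.4]), (0.68, [324.7, 348.9, 342.9, 407.5])]
tab_1 [(0.64, [307.6, 279.1, 321.4, 314.0]), (0.53, 
[... 987 characters left out ...]
, [341.7, 261.8, 357.7, 285.7]), (0.6, [250.3, 243.9, 271.4, 258.4])]
wrist 64.07231558814033 318.23399790394353 240.33216520312914 [[1.0, 0.0, -0.001, -0.625], [0.001, -0.953, 0.303, -0.04], [-0.001, -0.303, -0.953, 0.38], [0.0, 0.0, 0.0, 1.0]] 3
station_1 [(0.65, [127.5, 237.5, 262.6, 335.7])]
vial_1 [(0.8, [92.8, 467.5, 117.4, 480.0]), (0.44, [89.5, 460.3, 109.7, 473.4])]
tab_1 [(0.96, [129.9, 295.8, 166.0, 338.9]), (0.66, [85.0, 73.1, 201.5, 104.6])]
tray []
white_bottle [(0.58, [380.9, 53.9, 451.7, 113.8])]
flask [(0.67, [381.6, 367.5, 446.5, 450.1])]
bench_timer [(0.56, [345.5, 170.7, 425.5, 252.2]), (0.46, [127.1, 236.3, 261.5, 336.8])]
red_marker [(0.85, [77.5, 162.7, 141.4, 288.2])]
```

View pics/scene0.png

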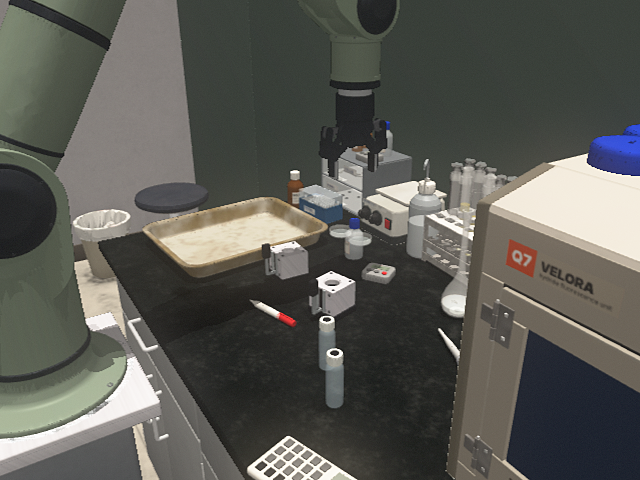

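View pics/side0.png

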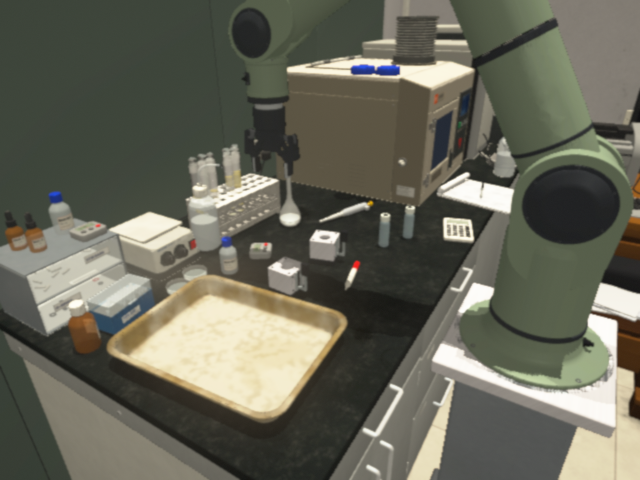

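View pics/wrist0.png

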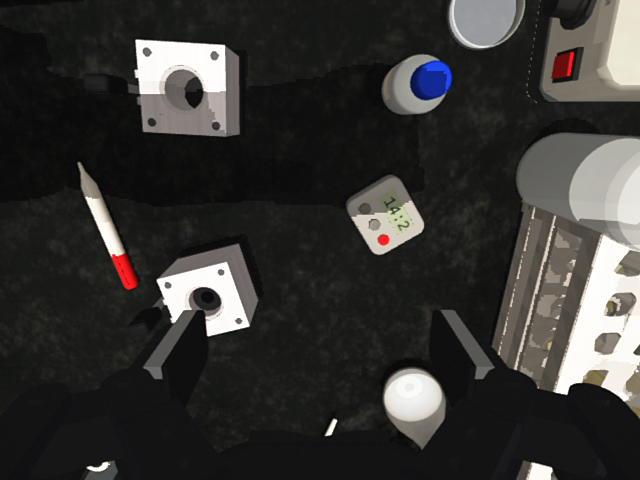

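The wrist view shows the two stations: a left one with its well at about (184,88), and a right one with its well at about (206,298), where a small bore seems visible. The timer is at (385,215), the bottle at (415,85), the flask at (415,395) and the marker at (105,225). The vials stand further right and nearer the robot, and show in the scene view at (327,345) and (335,380).

Run:
```python
from h import *
p=cv2.imread('pics/wrist0.png')
a=cv2.resize(p[20:150,70:260],None,fx=4,fy=4,interpolation=cv2.INTER_CUBIC)
b=cv2.resize(p[225:355,100:290],None,fx=4,fy=4,interpolation=cv2.INTER_CUBIC)
cv2.imwrite('pics/w_a.png',a);cv2.imwrite('pics/w_b.png',b)
s=cv2.imread('pics/scene0.png')
cv2.imwrite('pics/s_a.png',cv2.resize(s[225:425,240:400],None,fx=3,fy=3,interpolation=cv2.INTER_CUBIC))
```

```text
(no output)
```

View pics/w_a.png

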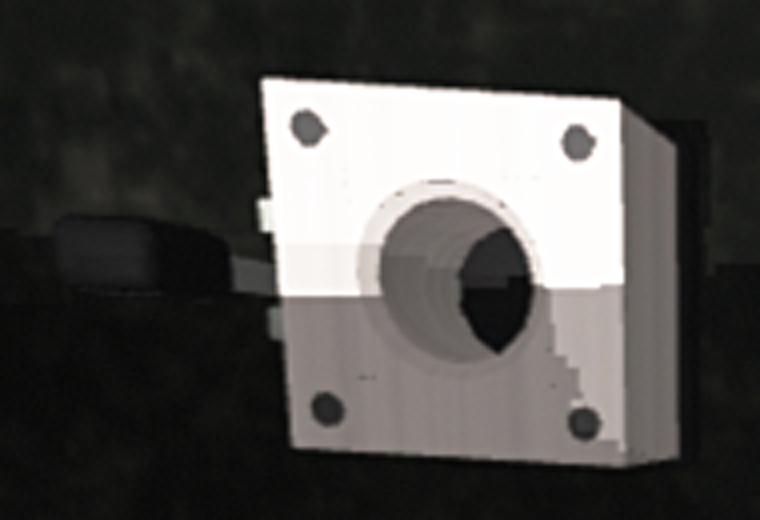

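View pics/w_b.png

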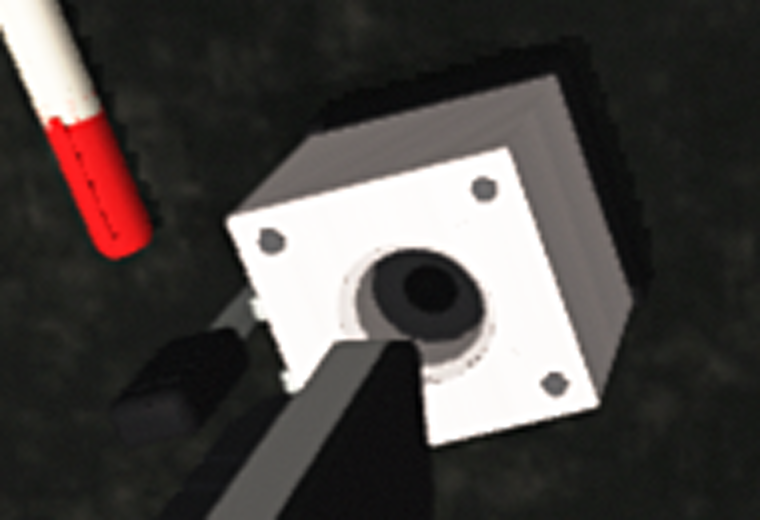

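View pics/s_a.png

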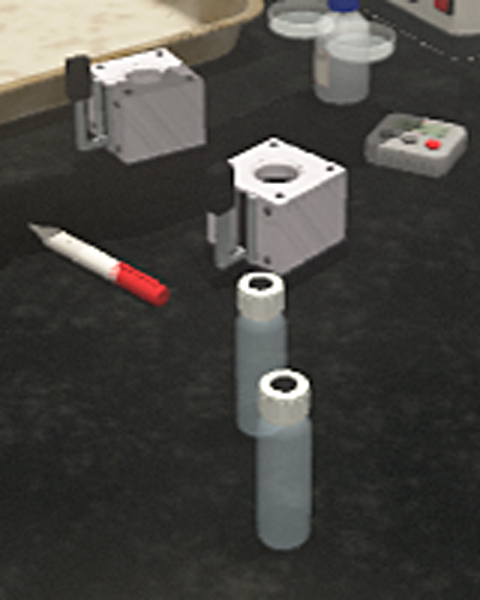

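Run:
```python
from h import *
p=grab_frame('wrist')
def px(c,o): return (c[0]+.5)/4-.5+o[0],(c[1]+.5)/4-.5+o[1]
A=[(262,78),(620,100),(624,467),(292,449)]; B=[(227,215),(508,147),(600,407)]
for C,o in((A,(70,20)),(B,(100,225))):
    W=np.array([ray(p,*px(c,o),.066)[:2] for c in C]); print(W.round(4).tolist(), np.linalg.norm(np.diff(W,axis=0),axis=1).round(4))
    c=(W[0]+W[2])/2; d=W[1]-W[0]; print('centre',c.round(4),W.mean(0).round(4),'yaw',np.degrees(np.arctan2(d[1],d[0])), np.degrees(np.arctan2(*(W[1]-W[2])[::-1]))-90)
print('bore A',ray(p,*px((452,278),(70,20)),.066), 'bore B',ray(p,*px((418,315),(100,225)),.066))
# vials: scene cap top centre, base
s=grab_frame('scene'); d=grab_frame('side')
from scipy.optimize import least_squares
def c(x,o=(240,225)): return (x[0]+.5)/3-.5+o[0],(x[1]+.5)/3-.5+o[1]
for cap in((261,284),(284,384)): print('vial cap scene',ray(s,*c(cap),.095))
for nm in('vial_1',):
  for q in (s,d,p):
    for r in regions_of(nm,q):
        l,t,R,b=r['box']; print(r['p'],r['box'],'top',ray(q,(l+R)/2,t,.095).round(3),'base',ray(q,(l+R)/2,b,0.0).round(3))
im=d['pixels'][:,:,::-1]; cv2.imwrite('pics/d_a.png',cv2.resize(im[195:295,250:450],None,fx=4,fy=4,interpolation=cv2.INTER_CUBIC))
```

```text
[[0.4926, 0.132], [0.5568, 0.1284], [0.5529, 0.0643], [0.4891, 0.0676]] [0.0644 0.0643 0.0639]
centre [0.5227 0.0982] [0.5228 0.0981] yaw -3.177196914476519 -3.5240746246671506
[[0.484, -0.0549], [0.5462, -0.0391], [0.5625, -0.1019]] [0.0641 0.0649]
centre [ 0.5233 -0.0784] [ 0.5309 -0.0653] yaw 14.267566664550401 14.539300475490677
bore A [0.52323043 0.09840525 0.066     ] bore B [ 0.52336986 -0.07889788  0.066     ]
vial cap scene [ 0.41747182 -0.22685188  0.095     ]
vial cap scene [ 0.37754889 -0.31056117  0.095     ]
0.78 [319.4, 313.6, 335.9, 369.5] top [ 0.428 -0.213  0.095] base [ 0.415 -0.234  0.   ]
0.55 [325.8, 350.0, 344.7, 409.0] top [ 0.382 -0.306  0.095] base [ 0.372 -0.322  0.   ]
0.78 [379.9, 209.9, 388.8, 246.3] top [ 0.429 -0.254  0.095] base [ 0.408 -0.221  0.   ]
0.71 [406.2, 205.5, 411.7, 238.1] top [ 0.38  -0.318  0.095] base [ 0.366 -0.304  0.   ]
0.88 [88.9, 464.7, 116.0, 480.0] top [ 0.423 -0.231  0.095] base [ 0.349 -0.362  0.   ]
0.48 [88.1, 460.2, 109.5, 472.6] top [ 0.42  -0.226  0.095] base [ 0.347 -0.35   0.   ]
```

View pics/d_a.png

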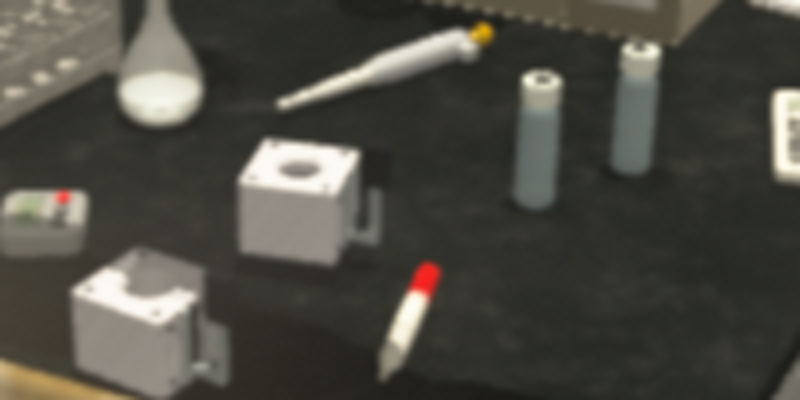

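```bash
cat >> h.py <<'E'
def plan(P,yaw,n,grip=None):
    s=read_state(); p=np.array(s['eef_pos']); r=np.array(s['ee_rot']); y0=r[2]
    g=grip if grip is not None else round(s['gripper_width']*100,2)
    dy=(yaw-y0+180)%360-180; dP=(np.array(P)-p)*100/n
    # tilt fix
    from scipy.spatial.transform import Rotation as Ro
    R0=Ro.from_euler('xyz',r,degrees=True)
    print('t',round(s['time'],2),'pos',p.round(4),'rot',r.round(2),'F',np.round(s['ft_force'],1),'w',round(s['gripper_width'],4))
    out=[]
    for i in range(n):
        Ri=Ro.from_euler('xyz',[180,0,y0+dy*i/n],degrees=True).as_matrix()
        sh=Ri.T@dP; out.append('[%g,[%.2f,%.2f,%.2f],[0,0,%.1f]]'%(g,*sh,-dy/n))
    for i in range(0,n,5): print('['+','.join(out[i:i+5])+']')
    tilt=(Ro.from_euler('xyz',[180,0,r[2]],degrees=True).inv()*R0).inv().as_rotvec(degrees=True); print('tilt fix',tilt.round(2))
E
python3 - <<'E'
from h import *
plan([.417,-.227,.19],-93.4,10,5.5)
w=grab_frame('wrist')
for k in ['flask','white_bottle','bench_timer']:
    for r in regions_of(k,w)[:1]:
        l,t,R,b=r['box']; print(k,ray(w,(l+R)/2,(t+b)/2,.05))
E
```

```text
t 1.65 pos [0.625  0.     0.2313] rot [-180.    0.    0.] F [ 0.6 -0.4 -0.7] w 0.0855
[[5.5,[-2.08,2.27,0.41],[0,0,9.3]],[5.5,[-1.68,2.58,0.41],[0,0,9.3]],[5.5,[-1.24,2.82,0.41],[0,0,9.3]],[5.5,[-0.77,2.98,0.41],[0,0,9.3]],[5.5,[-0.28,3.07,0.41],[0,0,9.3]]]
[[5.5,[0.23,3.07,0.41],[0,0,9.3]],[5.5,[0.72,2.99,0.41],[0,0,9.3]],[5.5,[1.20,2.84,0.41],[0,0,9.3]],[5.5,[1.64,2.60,0.41],[0,0,9.3]],[5.5,[2.04,2.30,0.41],[0,0,9.3]]]
tilt fix [-0.  0. -0.]
flask [ 0.72484607 -0.2058982   0.05      ]
white_bottle [0.70200287 0.10152983 0.05      ]
bench_timer [ 0.68346785 -0.00099576  0.05      ]
```

```bash
python3 -m jog '[[5.5,[-2.1,2.3,0.4],[0,0,9.3]],[5.5,[-1.7,2.6,0.4],[0,0,9.3]],[5.5,[-1.2,2.8,0.4],[0,0,9.3]],[5.5,[-0.8,3.0,0.4],[0,0,9.3]],[5.5,[-0.3,3.1,0.4],[0,0,9.3]]]'
python3 -m jog '[[5.5,[0.2,3.1,0.4],[0,0,9.3]],[5.5,[0.7,3.0,0.4],[0,0,9.3]],[5.5,[1.2,2.8,0.4],[0,0,9.3]],[5.5,[1.6,2.6,0.4],[0,0,9.3]],[5.5,[2.0,2.3,0.4],[0,0,9.3]]]'
python3 - <<'E'
from h import *
plan([.417,-.227,.17],-93.4,3,5.5)
w=snap('wrist','w1')
for r in regions_of('vial_1',w): print(r['p'],r['box'])
np.save('w1e.npy',w['extrinsics'])
E
```

```text
time: 2.48
eef_pos: [0.5177, -0.1148, 0.2106]
ee_rot: [-179.9, -0.0, -47.7]
ft_force: [0.4, -0.8, -1.0]
gripper_width: 0.0549
time: 3.1
eef_pos: [0.407, -0.2277, 0.1905]
ee_rot: [-179.8, 0.1, -95.8]
ft_force: [0.2, 0.3, -0.3]
gripper_width: 0.055
t 3.1 pos [ 0.407  -0.2277  0.1905] rot [-1.7979e+02  8.0000e-02 -9.5810e+01] F [ 0.2  0.3 -0.3] w 0.055
[[5.5,[-0.06,-0.33,0.68],[0,0,-0.8]],[5.5,[-0.05,-0.33,0.68],[0,0,-0.8]],[5.5,[-0.05,-0.33,0.68],[0,0,-0.8]]]
tilt fix [-0.21  0.08 -0.  ]
0.91 [298.0, 185.0, 335.9, 249.5]
0.63 [404.9, 224.6, 463.9, 291.4]
```

View pics/w1.png

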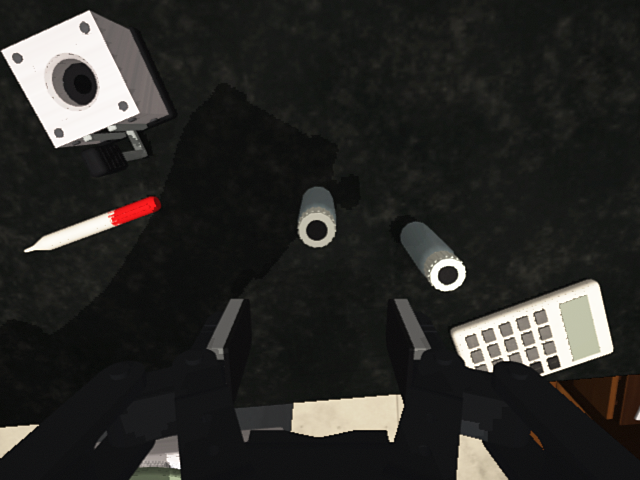

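The view shows vial A's cap at (317,230), vial B's cap at (448,274), and the right station at upper left with its well at (75,80).

Run:
```python
from h import *
w=grab_frame('wrist')
for u in((317,230),(448,274)): print(ray(w,*u,.095).round(4))
print('mouth R',ray(w,74,80,.066).round(4), proj(w,[.5233,-.0785,.066]))
plan([*ray(w,317,230,.095)[:2],.05],-93.4,5,5.5)
```

```text
[ 0.4145 -0.2289  0.095 ]
[ 0.375  -0.3127  0.095 ]
mouth R [ 0.5223 -0.0829  0.066 ] (np.float64(66.90163056326818), np.float64(79.08393892930957))
t 3.25 pos [ 0.407  -0.2277  0.1905] rot [-1.7982e+02  7.0000e-02 -9.5620e+01] F [0.3 0.2 0.5] w 0.055
[[5.5,[0.01,-0.15,2.81],[0,0,-0.4]],[5.5,[0.01,-0.15,2.81],[0,0,-0.4]],[5.5,[0.01,-0.15,2.81],[0,0,-0.4]],[5.5,[0.01,-0.15,2.81],[0,0,-0.4]],[5.5,[0.01,-0.15,2.81],[0,0,-0.4]]]
tilt fix [-0.18  0.07 -0.  ]
```

```bash
python3 -m jog '[[5.5,[0,-0.3,2.8],[-0.2,0,-1]],[5.5,[0,-0.3,2.8],[0,0,-1]],[5.5,[0,-0.2,2.8],[0,0,0]],[5.5,[0,0,2.8],[0,0,0]],[5.5,[0,0,2],[0,0,0]]]'
python3 - <<'E'
from h import *
plan([.4145,-.2289,.05],-93.4,2,5.5)
E
```

```text
time: 3.88
eef_pos: [0.4215, -0.2249, 0.0563]
ee_rot: [-179.6, 0.1, -92.6]
ft_force: [0.7, -1.0, -0.0]
gripper_width: 0.0549
t 3.88 pos [ 0.4215 -0.2249  0.0563] rot [-1.7962e+02  1.3000e-01 -9.2610e+01] F [ 0.7 -1.  -0. ] w 0.0549
[[5.5,[0.21,0.34,0.32],[0,0,0.4]],[5.5,[0.22,0.34,0.32],[0,0,0.4]]]
tilt fix [-0.38  0.13 -0.  ]
```

```bash
python3 -m jog '[[5.5,[0.4,0.7,0.6],[-0.3,0,0.8]],[5.5,[0,0,0],[0,0,0]]]'
python3 - <<'E'
from h import *
plan([.4145,-.2289,.05],-93.4,1,5.5)
w=snap('wrist','w2')
print(proj(w,[.4145,-.2289,.095]))
E
```

```text
time: 4.12
eef_pos: [0.4144, -0.2278, 0.0495]
ee_rot: [180.0, 0.2, -93.3]
ft_force: [-0.1, 0.2, 0.6]
gripper_width: 0.0552
t 4.12 pos [ 0.4144 -0.2278  0.0495] rot [179.99   0.2  -93.25] F [-0.1  0.2  0.6] w 0.0552
[[5.5,[0.11,-0.01,-0.05],[0,0,0.1]]]
tilt fix [0.01 0.2  0.  ]
(np.float64(322.1772155417986), np.float64(387.084853586034))
```

View pics/w2.png

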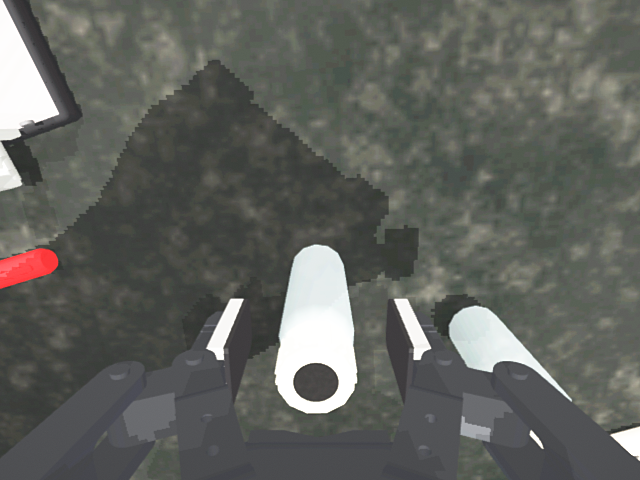

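The cap at (316,382) sits between the pads, about 1.5 mm towards the camera from the grasp line.

```bash
python3 -m jog '[[5.5,[-0.1,-0.15,-0.1],[0,0,0]],[2.0,[0,0,0],[0,0,0]],[2.0,[0,0,0],[0,0,0]],[2.0,[0,0,0],[0,0,0]],[2.0,[0,0,0],[0,0,0]]]'
python3 - <<'E'
from h import *
plan([.523,.098,.17],-93.4,8,2)
E
```

```text
time: 4.8
eef_pos: [0.4181, -0.2268, 0.0528]
ee_rot: [-179.8, 0.1, -93.2]
ft_force: [-0.3, -0.4, -0.8]
gripper_width: 0.0253
t 4.8 pos [ 0.4181 -0.2268  0.0528] rot [-1.7976e+02  1.5000e-01 -9.3150e+01] F [-0.3 -0.4 -0.8] w 0.0253
[[2,[-4.13,-1.09,-1.46],[0,0,0.0]],[2,[-4.13,-1.08,-1.46],[0,0,0.0]],[2,[-4.13,-1.08,-1.46],[0,0,0.0]],[2,[-4.13,-1.08,-1.46],[0,0,0.0]],[2,[-4.13,-1.08,-1.46],[0,0,0.0]]]
[[2,[-4.13,-1.07,-1.46],[0,0,0.0]],[2,[-4.13,-1.07,-1.46],[0,0,0.0]],[2,[-4.13,-1.07,-1.46],[0,0,0.0]]]
tilt fix [-0.24  0.15 -0.  ]
```

```bash
python3 -m jog '[[2,[0,0,-1],[0,0,0]],[2,[0,0,-3],[0,0,0]],[2,[0,0,-3],[0,0,0]]]'
python3 - <<'E'
from h import *
plan([.523,.098,.17],-93.4,8,2)
w=snap('wrist','w3');
d=snap('side','d3');s=snap('scene','s3')
print(proj(d,[.418,-.227,.11]),proj(s,[.418,-.227,.11]))
a=d['pixels'][:,:,::-1];b=s['pixels'][:,:,::-1]
def cr(im,p):
    u,v=proj(p,[.418,-.227,.11]); u=int(u);v=int(v); return cv2.resize(im[v-60:v+60,u-45:u+45],None,fx=4,fy=4,interpolation=cv2.INTER_CUBIC)
cv2.imwrite('pics/c3.png',np.hstack([cr(a,d),cr(b,s)]))
E
```

```text
time: 5.18
eef_pos: [0.4165, -0.2268, 0.1242]
ee_rot: [-180.0, 0.2, -93.2]
ft_force: [-0.2, -0.3, -1.3]
gripper_width: 0.0251
t 5.17 pos [ 0.4165 -0.2268  0.1242] rot [-179.98    0.21  -93.19] F [-0.2 -0.3 -1.3] w 0.0251
[[2,[-4.13,-1.10,-0.57],[0,0,0.0]],[2,[-4.13,-1.10,-0.57],[0,0,0.0]],[2,[-4.13,-1.10,-0.57],[0,0,0.0]],[2,[-4.13,-1.10,-0.57],[0,0,0.0]],[2,[-4.13,-1.10,-0.57],[0,0,0.0]]]
[[2,[-4.13,-1.09,-0.57],[0,0,0.0]],[2,[-4.13,-1.09,-0.57],[0,0,0.0]],[2,[-4.13,-1.09,-0.57],[0,0,0.0]]]
tilt fix [-0.02  0.21 -0.  ]
(np.float64(384.3895626194746), np.float64(209.07305519394694)) (np.float64(326.9924851324522), np.float64(311.3884272525724))
```

View pics/c3.png

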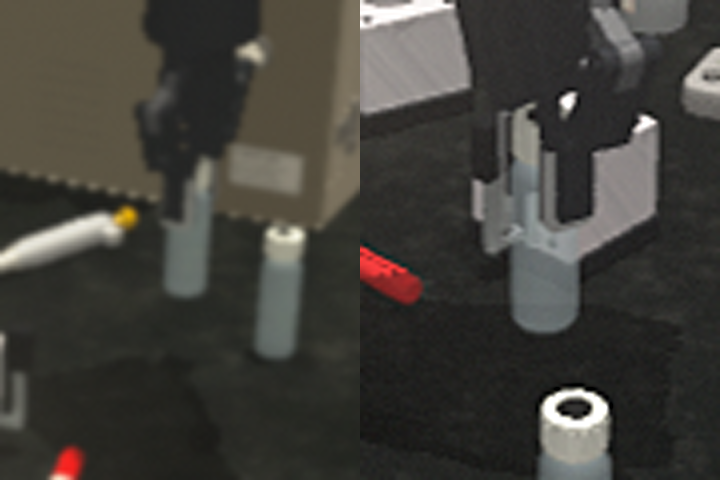

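View pics/w3.png

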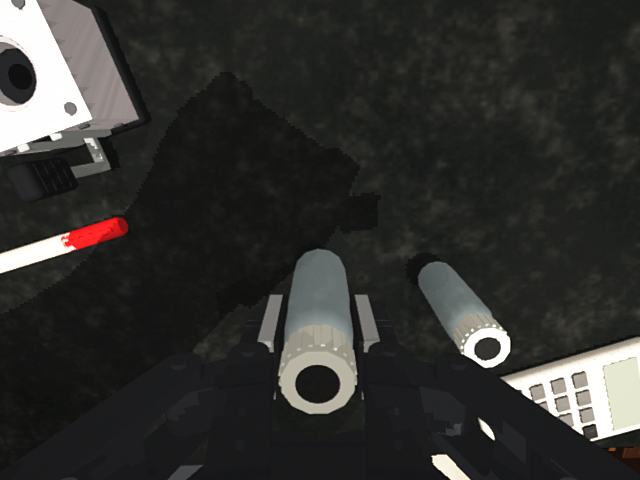

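The vial is held upright, with its cap at (318,380) between the pads and its bottom hanging clear. I'll carry it to a point just in front of the left station and measure that mouth from the middle of the picture.

```bash
python3 -m jog '[[2,[-4,-0.6,-1.6],[0,0.2,0]],[2,[-5,-0.7,-1.6],[0,0,0]],[2,[-5,-0.7,-1.6],[0,0,0]],[2,[-5,-0.7,-1],[0,0,0]],[2,[-5,-0.7,0],[0,0,0]]]'
python3 -m jog '[[2,[-5,-0.7,0],[0,0,0]],[2,[-3,-0.6,0],[0,0,0]],[2,[0,0,0],[0,0,0]]]'
python3 - <<'E'
from h import *
plan([.523,.098,.16],-93.4,5,2)
w=snap('wrist','w4'); s=read_state()
print(proj(w,[.5231,.0983,.066]))
print('vial',ray(w,318,380,s['eef_pos'][2]+.042))
np.savez('w4',e=w['extrinsics'])
E
```

```text
time: 5.95
eef_pos: [0.4643, 0.0146, 0.182]
ee_rot: [-180.0, -0.1, -93.6]
ft_force: [0.9, -0.2, -1.0]
gripper_width: 0.025
time: 6.32
eef_pos: [0.4817, 0.1002, 0.18]
ee_rot: [179.9, -0.1, -93.2]
ft_force: [-0.5, -0.8, -0.9]
gripper_width: 0.0254
t 6.33 pos [0.4817 0.1002 0.18  ] rot [ 1.7991e+02 -9.0000e-02 -9.3240e+01] F [-0.5 -0.8 -0.9] w 0.0254
[[2,[-0.00,-0.83,0.40],[0,0,0.0]],[2,[-0.00,-0.83,0.40],[0,0,0.0]],[2,[-0.00,-0.83,0.40],[0,0,0.0]],[2,[-0.00,-0.83,0.40],[0,0,0.0]],[2,[-0.00,-0.83,0.40],[0,0,0.0]]]
tilt fix [ 0.09 -0.09 -0.  ]
(np.float64(317.4281041451317), np.float64(174.5663910052596))
vial [0.4817543  0.10061579 0.22208913]
```

View pics/w4.png

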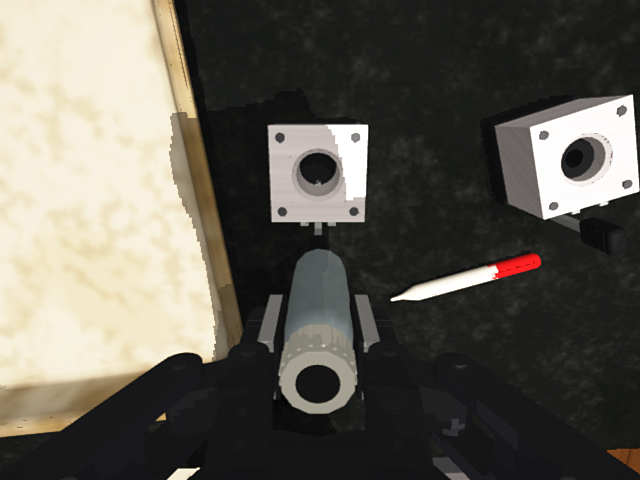

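The left block's top corners are at about (268,125), (367,125), (364,221) and (271,221), with the well at (318,175), as predicted. The right block is at (583,157).

Run:
```python
from h import *
w=grab_frame('wrist'); im=w['pixels'][:,:,::-1]
cv2.imwrite('pics/w4z.png',np.hstack([cv2.resize(im[115:235,255:380],None,fx=3,fy=4),cv2.resize(im[90:230,530:640],None,fx=3.4,fy=480/140)]))
q=lambda L,z=.066:np.array([ray(w,*c,z)[:2] for c in L])
A=q([(268,124.5),(367,124.5),(363.5,221.5),(270.5,221.5)]);print(A.round(4).tolist(),A.mean(0), 'sides',np.linalg.norm(A-np.roll(A,1,0),axis=1))
```

```text
[[0.5564, 0.1265], [0.5527, 0.0634], [0.4887, 0.067], [0.4925, 0.131]] [0.52258685 0.09697814] sides [0.06403902 0.06326027 0.06408765 0.06415053]
```

View pics/w4z.png

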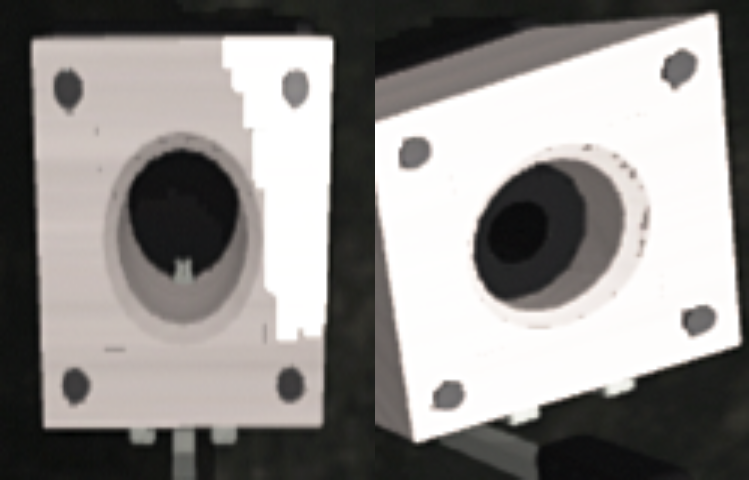

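```bash
python3 -m jog '[[2,[0.1,-1.4,0.6],[0,0,0.1]],[2,[0.1,-1.4,1],[0,0,0]],[2,[0.1,-1.2,1],[0,0,0]],[2,[0,0,0],[0,0,0]]]'
python3 - <<'E'
from h import *
plan([.5227,.0975,.13],-93.4,1,2)
w=snap('wrist','w5');d=snap('side','d5'); im=d['pixels'][:,:,::-1]
u,v=map(int,proj(d,[.5227,.0975,.1])); cv2.imwrite('pics/d5z.png',cv2.resize(im[v-55:v+55,u-70:u+70],None,fx=5,fy=5,interpolation=cv2.INTER_CUBIC))
E
```

```text
time: 6.92
eef_pos: [0.5239, 0.0885, 0.1516]
ee_rot: [179.9, -0.2, -93.8]
ft_force: [-1.2, 0.5, -1.6]
gripper_width: 0.0252
t 6.92 pos [0.5239 0.0885 0.1516] rot [ 1.7986e+02 -1.7000e-01 -9.3770e+01] F [-1.2  0.5 -1.6] w 0.0252
[[2,[-0.89,0.18,2.16],[0,0,-0.4]]]
tilt fix [ 0.14 -0.17 -0.  ]
```

View pics/w5.png

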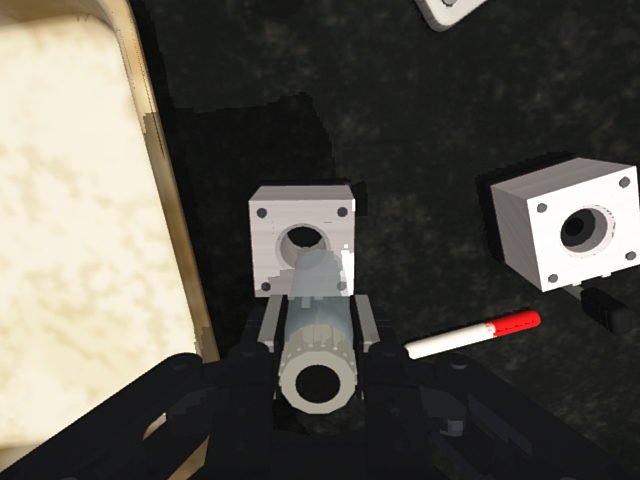

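View pics/d5z.png

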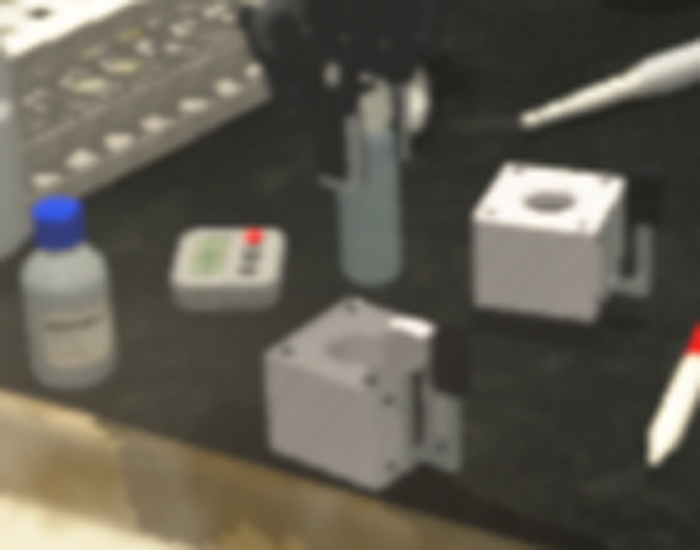

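```bash
python3 -m jog '[[2,[-0.9,0.15,0.5],[0.1,-0.2,-0.4]],[2,[0,0,0],[0,0,0]],[2,[0,0,0],[0,0,0]]]'
python3 - <<'E'
from h import *
plan([.5227,.0975,.12],-93.4,1,2)
w=snap('wrist','w6');d=snap('side','d6'); im=d['pixels'][:,:,::-1]
u,v=map(int,proj(d,[.5227,.0975,.1])); cv2.imwrite('pics/d6z.png',cv2.resize(im[v-55:v+55,u-70:u+70],None,fx=5,fy=5,interpolation=cv2.INTER_CUBIC))
E
```

```text
time: 7.4
eef_pos: [0.5218, 0.0993, 0.1476]
ee_rot: [-180.0, 0.1, -93.3]
ft_force: [-0.3, 0.3, -0.3]
gripper_width: 0.0253
t 7.4 pos [0.5218 0.0993 0.1476] rot [-1.7998e+02  1.1000e-01 -9.3260e+01] F [-0.3  0.3 -0.3] w 0.0253
[[2,[0.18,-0.10,2.76],[0,0,0.1]]]
tilt fix [-0.02  0.11 -0.  ]
```

View pics/w6.png

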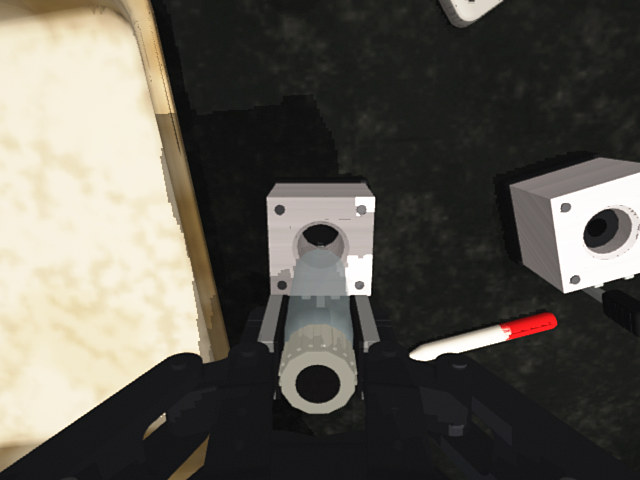

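View pics/d6z.png

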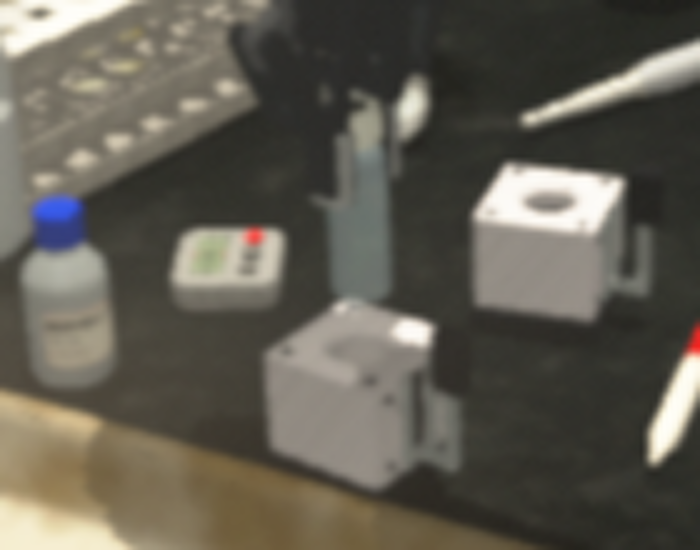

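```bash
python3 -m jog '[[2,[0.15,-0.1,1],[0,0.1,0]],[2,[0,0,1],[0,0,0]],[2,[0,0,0.6],[0,0,0]],[2,[0,0,0],[0,0,0]]]'
python3 - <<'E'
from h import *
plan([.5227,.0975,.1],-93.4,1,2)
w=snap('wrist','w7');d=snap('side','d7'); im=d['pixels'][:,:,::-1]
u,v=map(int,proj(d,[.5227,.0975,.1])); a=cv2.resize(im[v-55:v+55,u-35:u+35],None,fx=5,fy=5,interpolation=cv2.INTER_CUBIC)
cv2.imwrite('pics/d7z.png',np.hstack([a,cv2.resize(w['pixels'][170:280,260:340,::-1],None,fx=5,fy=5)]))
E
```

```text
time: 8.0
eef_pos: [0.5226, 0.0974, 0.1194]
ee_rot: [180.0, -0.0, -93.3]
ft_force: [-0.2, -0.0, -0.6]
gripper_width: 0.0251
t 8.0 pos [0.5226 0.0974 0.1194] rot [ 1.7998e+02 -1.0000e-02 -9.3280e+01] F [-0.2 -0.  -0.6] w 0.0251
[[2,[-0.01,-0.01,1.94],[0,0,0.1]]]
tilt fix [ 0.02 -0.01 -0.  ]
```

View pics/d7z.png

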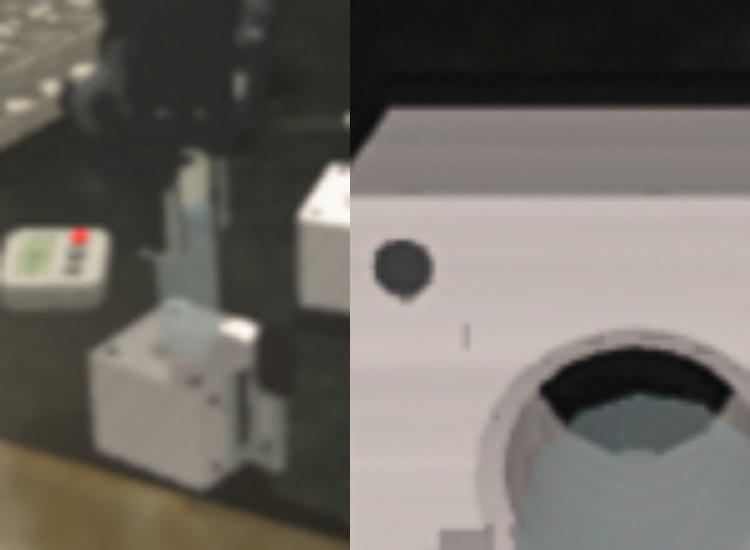

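View pics/w7.png

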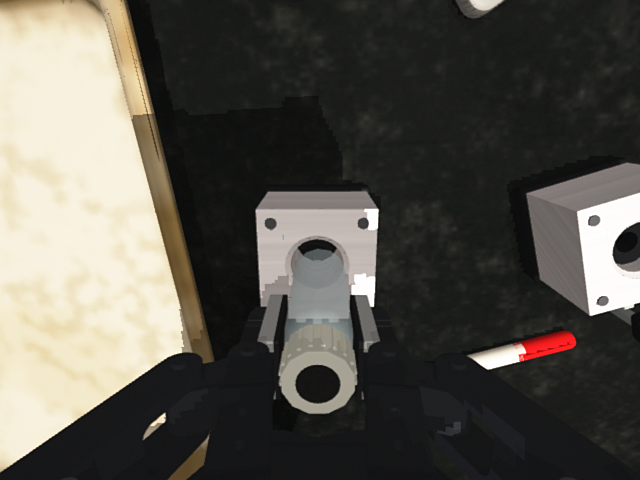

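The vial heel is at the mouth, (318,262), and centred in it. I'll lower it gently.

```bash
python3 -m jog '[[2,[0,0,0.7],[0,0,0]],[2,[0,0,0.7],[0,0,0]],[2,[0,0,0.7],[0,0,0]]]'; python3 -m jog '[[2,[0,0,0.7],[0,0,0]],[2,[0,0,0.7],[0,0,0]],[2,[0,0,0.3],[0,0,0]],[2,[0,0,0],[0,0,0]]]'
python3 - <<'E'
from h import *
plan([.5227,.0975,.074],-93.4,1,2)
E
```

```text
time: 8.48
eef_pos: [0.5236, 0.0979, 0.0984]
ee_rot: [-179.9, 0.1, -93.3]
ft_force: [0.4, -0.2, 0.0]
gripper_width: 0.0253
time: 8.98
eef_pos: [0.5235, 0.0978, 0.0794]
ee_rot: [-179.9, 0.0, -93.3]
ft_force: [1.0, 0.9, -1.2]
gripper_width: 0.025
t 8.97 pos [0.5235 0.0978 0.0794] rot [-1.7991e+02  3.0000e-02 -9.3270e+01] F [ 1.   0.9 -1.2] w 0.025
[[2,[0.03,0.08,0.54],[0,0,0.1]]]
tilt fix [-0.09  0.03 -0.  ]
```

```bash
python3 -m jog '[[2,[0,0,0.3],[0,0,0]],[2,[0,0,0.2],[0,0,0]]]'; python3 -m jog '[[2,[0,0,0.15],[0,0,0]],[2,[0,0,0],[0,0,0]]]'
python3 - <<'E'
from h import *
plan([.5227,.0975,.074],-93.4,1,2)
d=snap('scene','s8'); im=d['pixels'][:,:,::-1]
u,v=map(int,proj(d,[.5227,.0975,.1])); a=cv2.resize(im[v-55:v+55,u-55:u+55],None,fx=5,fy=5,interpolation=cv2.INTER_CUBIC); cv2.imwrite('pics/s8z.png',a)
E
```

```text
time: 9.22
eef_pos: [0.5236, 0.0978, 0.0745]
ee_rot: [-179.9, 0.0, -93.3]
ft_force: [-0.1, -1.0, 7.8]
gripper_width: 0.0253
time: 9.48
eef_pos: [0.5247, 0.0977, 0.0747]
ee_rot: [-179.8, 0.1, -93.3]
ft_force: [0.0, 0.0, -1.1]
gripper_width: 0.0253
t 9.47 pos [0.5247 0.0977 0.0747] rot [-1.7975e+02  1.1000e-01 -9.3300e+01] F [ 0.   0.  -1.1] w 0.0253
[[2,[0.03,0.20,0.07],[0,0,0.1]]]
tilt fix [-0.25  0.11 -0.  ]
```

View pics/s8z.png

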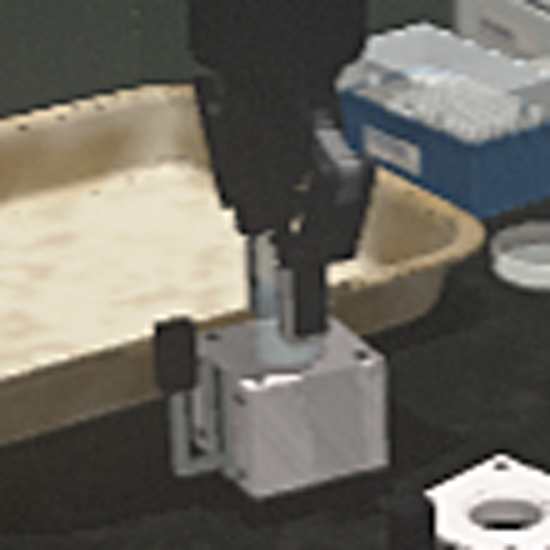

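Contact came at TCP z = 0.0745, which is the expected home height, so the left well is clear and the vial is home. The insert must be in the right well. Next I release the vial, rise, and go to the right tab.

```bash
python3 -m jog '[[4.5,[0,0,0],[0,0,0]],[4.5,[0,0,0],[0,0,0]],[4.5,[0,0,-1.5],[0,0,0]],[4.5,[0,0,-3],[0,0,0]],[4.5,[0,0,-3],[0,0,0]]]'
python3 - <<'E'
from h import *
plan([.42,-.075,.2],-75.6,6,4.5)
w=snap('wrist','w9')
E
```

```text
time: 10.15
eef_pos: [0.5232, 0.0969, 0.1514]
ee_rot: [-179.9, 0.0, -93.3]
ft_force: [-0.5, 1.2, -0.5]
gripper_width: 0.0452
t 10.15 pos [0.5232 0.0969 0.1514] rot [-179.95    0.    -93.33] F [-0.5  1.2 -0.5] w 0.0452
[[4.5,[2.96,1.55,-0.81],[0,0,-3.0]],[4.5,[2.88,1.70,-0.81],[0,0,-3.0]],[4.5,[2.79,1.85,-0.81],[0,0,-3.0]],[4.5,[2.69,1.99,-0.81],[0,0,-3.0]],[4.5,[2.58,2.13,-0.81],[0,0,-3.0]]]
[[4.5,[2.47,2.26,-0.81],[0,0,-3.0]]]
tilt fix [-0.05  0.   -0.  ]
```

View pics/w9.png

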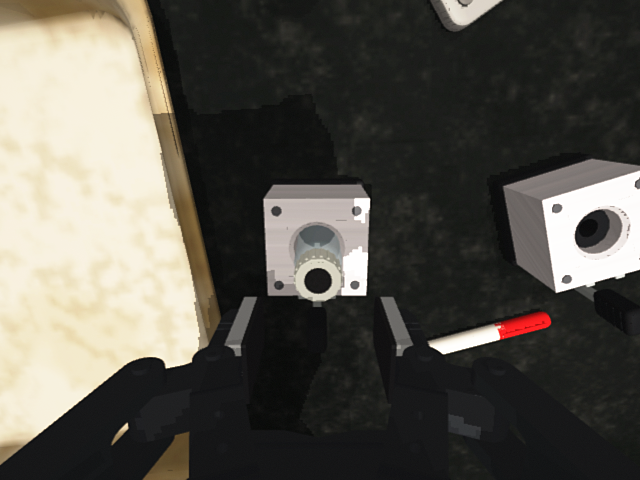

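The vial stands upright in the left well, cap at (318,280).

```bash
python3 -m jog '[[4.5,[3,1.6,-0.8],[0,0,-3]],[4.5,[2.9,1.7,-0.8],[0,0,-3]],[4.5,[2.8,1.9,-0.8],[0,0,-3]],[4.5,[2.7,2.0,-0.8],[0,0,-3]],[4.5,[2.6,2.1,-0.8],[0,0,-3]]]'
python3 -m jog '[[4.5,[2.5,2.0,-0.5],[0,0,-3]],[4.5,[0,0,0],[0,0,0]]]'
python3 - <<'E'
from h import *
plan([.4729,-.0914,.11],-75.6,5,4.5)
w=snap('wrist','w10'); R=np.radians(14.4)
for z,n in((.066,32),):
  for a,b in((1,1),(1,-1),(-1,-1),(-1,1)):
    X=[.5233+.032*(a*np.cos(R)-b*np.sin(R)),-.0785+.032*(a*np.sin(R)+b*np.cos(R)),.066]; print(np.round(proj(w,X),1))
print('mouth',proj(w,[.5233,-.0785,.066]),'tab',proj(w,[.4729,-.0914,.09]))
E
```

```text
time: 10.82
eef_pos: [0.4372, -0.05, 0.1993]
ee_rot: [-179.4, 0.0, -77.7]
ft_force: [0.3, -0.1, -0.4]
gripper_width: 0.045
time: 11.08
eef_pos: [0.4216, -0.0815, 0.2062]
ee_rot: [-179.3, -0.0, -74.8]
ft_force: [0.8, 0.4, -0.2]
gripper_width: 0.0449
t 11.07 pos [ 0.4216 -0.0815  0.2062] rot [-1.7926e+02 -3.0000e-02 -7.4770e+01] F [ 0.8  0.4 -0.2] w 0.0449
[[4.5,[0.46,-0.94,1.92],[0,0,0.2]],[4.5,[0.46,-0.94,1.92],[0,0,0.2]],[4.5,[0.45,-0.94,1.92],[0,0,0.2]],[4.5,[0.45,-0.94,1.92],[0,0,0.2]],[4.5,[0.45,-0.94,1.92],[0,0,0.2]]]
tilt fix [-0.74 -0.03  0.  ]
[306.7  35.7]
[402.9  37.4]
[395.9 136.9]
[306.2 135.6]
mouth (np.float64(352.8918351483829), np.float64(88.15976240794527)) tab (np.float64(352.8028076652328), np.float64(168.3927138242543))
```

View pics/w10.png

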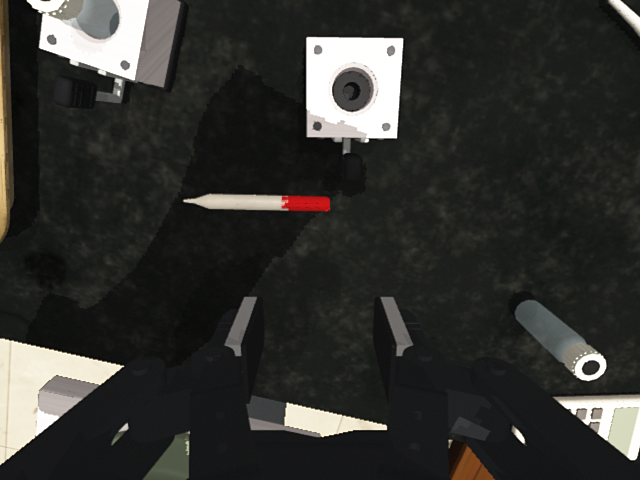

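The right block's corners match the prediction within 2 px. Its tab is at (352,170), the insert shows in the well at (353,89), and the red marker end at (330,204) is low and clear.

```bash
python3 -m jog '[[4,[0.4,-0.9,1.8],[-0.5,0,0.4]],[4,[0.4,-0.9,1.8],[-0.3,0,0.4]],[4,[0.4,-0.9,1.8],[0,0,0]],[4,[0.4,-0.8,1.8],[0,0,0]],[4,[0.3,-0.7,1.2],[0,0,0]]]'
python3 -m jog '[[4,[0,0,0],[0,0,0]]]'
python3 - <<'E'
from h import *
plan([.472,-.0916,.11],-75.6,1,4)
w=snap('wrist','w11')
print('mouth',proj(w,[.5225,-.0787,.066]),'tab',proj(w,[.472,-.0916,.09]))
E
```

```text
time: 11.75
eef_pos: [0.4723, -0.0835, 0.1212]
ee_rot: [-179.9, 0.0, -75.4]
ft_force: [0.2, -0.6, 0.1]
gripper_width: 0.04
time: 11.88
eef_pos: [0.4725, -0.0831, 0.1206]
ee_rot: [-179.9, 0.0, -75.4]
ft_force: [-0.3, -1.4, 1.2]
gripper_width: 0.0398
t 11.88 pos [ 0.4725 -0.0831  0.1206] rot [-1.7992e+02  3.0000e-02 -7.5410e+01] F [-0.3 -1.4  1.2] w 0.0398
[[4,[0.82,0.26,1.06],[0,0,0.2]]]
tilt fix [-0.08  0.03 -0.  ]
mouth (np.float64(335.2057791581014), np.float64(175.36438735196566)) tab (np.float64(335.36688655919545), np.float64(288.5925374011698))
```

View pics/w11.png

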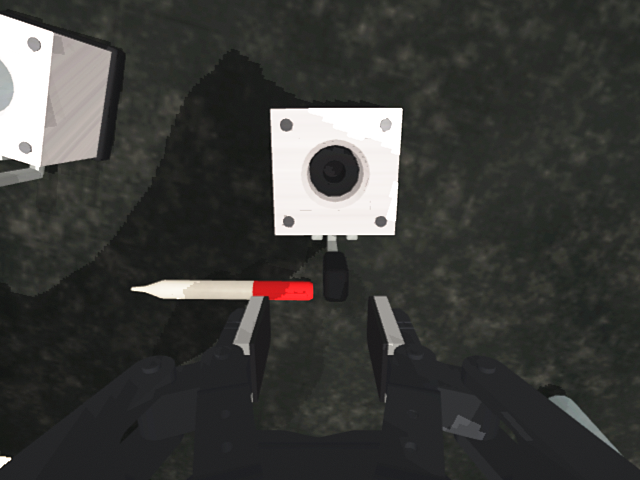

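```bash
python3 -m jog '[[4,[0.8,0.2,0.8],[0,0,0.2]],[4,[0,0,0.5],[0,0,0]],[4,[0,0,0],[0,0,0]]]'
python3 - <<'E'
from h import *
w=snap('wrist','w12')
plan([.4725,-.0916,.066],-75.6,3,4)
im=w['pixels'];
print('tab',proj(w,[.472,-.0916,.09]))
E
```

```text
time: 12.3
eef_pos: [0.4725, -0.0919, 0.1084]
ee_rot: [-179.8, 0.0, -75.7]
ft_force: [-1.1, -0.6, -0.4]
gripper_width: 0.0402
t 12.35 pos [ 0.4726 -0.0919  0.1086] rot [-1.798e+02  1.000e-02 -7.565e+01] F [ 0.1 -0.4  0.5] w 0.0395
[[4,[-0.01,-0.00,1.42],[0,0,-0.0]],[4,[-0.01,-0.00,1.42],[0,0,-0.0]],[4,[-0.01,-0.00,1.42],[0,0,-0.0]]]
tilt fix [-0.2   0.01 -0.  ]
tab (np.float64(317.9895401255542), np.float64(295.50628543489427))
```

View pics/w12.png

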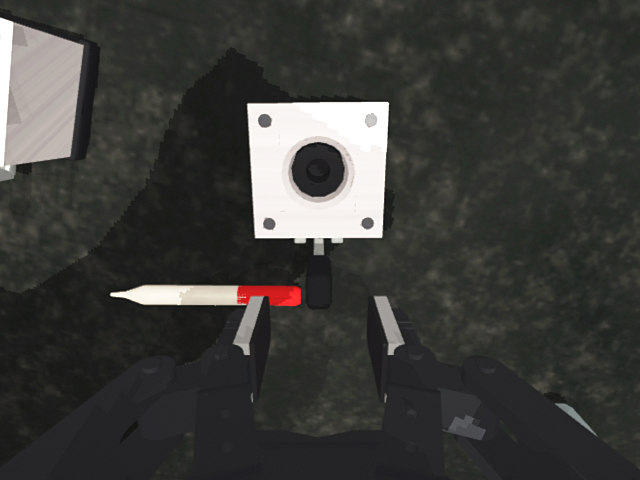

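The tab at (318,290) is centred between the fingers, so I descend and pinch it.

```bash
python3 -m jog '[[4,[0,0,1.4],[-0.2,0,0]],[4,[0,0,1.4],[0,0,0]],[4,[0,0,1.2],[0,0,0]],[4,[0,0,0],[0,0,0]]]'
python3 - <<'E'
from h import *
w=snap('wrist','w13')
plan([.4725,-.0916,.066],-75.6,1,0)
E
```

```text
time: 12.85
eef_pos: [0.4723, -0.0916, 0.0653]
ee_rot: [179.9, 0.0, -75.6]
ft_force: [-0.6, 0.7, 0.8]
gripper_width: 0.0399
t 12.9 pos [ 0.4726 -0.0917  0.0658] rot [ 1.7998e+02  1.0000e-02 -7.5640e+01] F [ 1.3  0.6 -0.8] w 0.0401
[[0,[-0.01,0.00,-0.02],[0,0,-0.0]]]
tilt fix [0.02 0.01 0.  ]
```

View pics/w13.png

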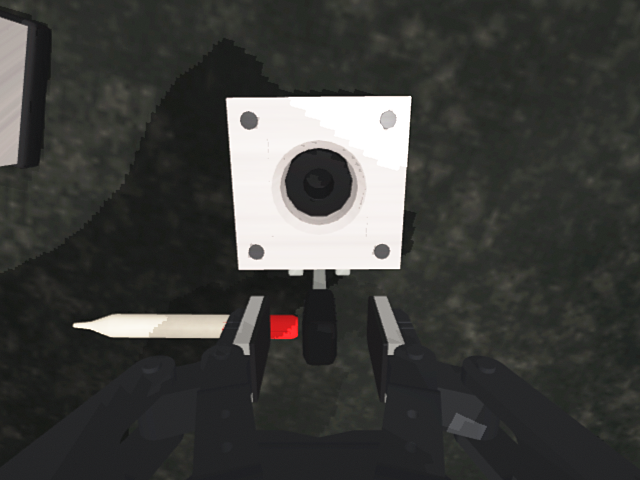

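```bash
python3 -m jog '[[0.5,[0,0,0],[0,0,0]],[0.5,[0,0,0],[0,0,0]],[0.5,[0,0,0],[0,0,0]],[0.5,[0,0,0],[0,0,0]]]'; python3 -m jog '[[0.5,[0,0,-0.8],[0,0,0]],[0.5,[0,0,-0.8],[0,0,0]],[0.5,[0,0,-0.8],[0,0,0]],[0.5,[0,0,-0.8],[0,0,0]]]'
python3 - <<'E'
from h import *
plan([.4725,-.0916,.106],-75.6,1,0.5)
E
```

```text
time: 13.4
eef_pos: [0.4728, -0.0918, 0.0665]
ee_rot: [-180.0, -0.0, -75.6]
ft_force: [0.8, -0.6, -3.0]
gripper_width: 0.0108
time: 13.9
eef_pos: [0.4727, -0.0919, 0.1007]
ee_rot: [-180.0, -0.0, -75.6]
ft_force: [1.3, -1.1, -4.0]
gripper_width: 0.0107
t 13.9 pos [ 0.4727 -0.0919  0.1007] rot [-1.7997e+02 -1.0000e-02 -7.5630e+01] F [ 1.3 -1.1 -4. ] w 0.0107
[[0.5,[-0.03,0.02,-0.53],[0,0,-0.0]]]
tilt fix [-0.03 -0.01  0.  ]
```

```bash
python3 -m jog '[[0.5,[0,0,-0.4],[0,0,0]],[0.5,[0,0,-0.3],[0,0,0]]]'; python3 -m jog '[[0.5,[0,0,-0.2],[0,0,0]]]';python3 -m jog '[[0.5,[0,0,-0.15],[0,0,0]]]'
python3 - <<'E'
from h import *
plan([.4725,-.0916,.106],-75.6,1,0.5)
d=snap('side','d14');d2=snap('scene','s14')
def z(p,h=50):
    u,v=map(int,proj(p,[.5,-.0785,.09])); return cv2.resize(p['pixels'][v-h:v+h,u-h:u+h,::-1],(400,400),interpolation=cv2.INTER_CUBIC)
cv2.imwrite('pics/c14.png',np.hstack([z(d),z(d2)]))
E
```

```text
time: 14.15
eef_pos: [0.4728, -0.0916, 0.1075]
ee_rot: [-180.0, -0.0, -75.6]
ft_force: [17.1, -3.4, -72.3]
gripper_width: 0.0106
time: 14.28
eef_pos: [0.4726, -0.0916, 0.1078]
ee_rot: [180.0, -0.1, -75.6]
ft_force: [20.2, -5.8, -75.8]
gripper_width: 0.0109
time: 14.4
eef_pos: [0.4726, -0.0916, 0.1076]
ee_rot: [179.9, -0.1, -75.6]
ft_force: [15.6, -4.7, -54.1]
gripper_width: 0.0102
t 14.4 pos [ 0.4726 -0.0916  0.1076] rot [ 1.799e+02 -1.300e-01 -7.555e+01] F [ 15.6  -4.7 -54.1] w 0.0102
[[0.5,[-0.00,0.01,0.16],[0,0,0.0]]]
tilt fix [ 0.1  -0.13 -0.  ]
```

View pics/c14.png

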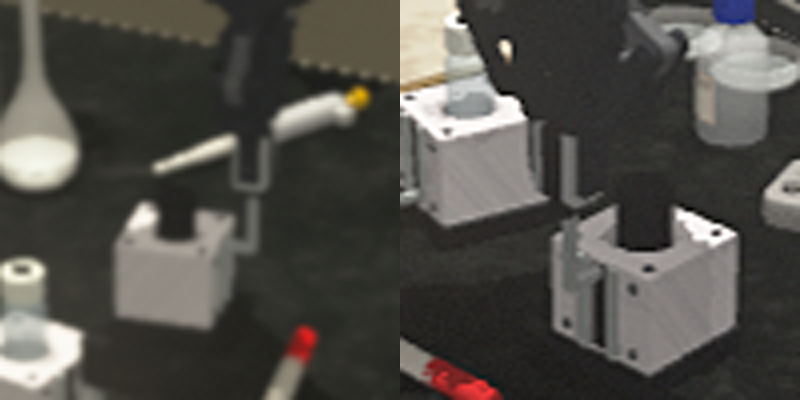

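The lift is at its hard stop, and the insert stands about 28 mm proud of the block. I ease the pull off and release.

```bash
python3 -m jog '[[0.5,[0,0,0],[0,0,0]],[0.5,[0,0,0],[0,0,0]],[4.5,[0,0,0],[0,0,0]],[4.5,[0,0,0],[0,0,0]],[4.5,[0,0,0],[0,0,0]]]'; python3 -m jog '[[4.5,[0,0,-2],[0,0,0]],[4.5,[0,0,-3],[0,0,0]],[4.5,[0,0,0],[0,0,0]]]'
python3 - <<'E'
from h import *
w=snap('wrist','w15')
plan([.523,-.0786,.16],-75.6,3,4.5)
print(proj(w,[.523,-.0786,.094]),proj(w,[.4726,-.0916,.13]))
E
```

```text
time: 15.12
eef_pos: [0.4727, -0.0917, 0.1076]
ee_rot: [179.9, -0.1, -75.6]
ft_force: [-0.1, 0.1, -0.2]
gripper_width: 0.0455
time: 15.5
eef_pos: [0.4727, -0.0915, 0.159]
ee_rot: [179.9, -0.1, -75.6]
ft_force: [0.7, 1.4, 0.1]
gripper_width: 0.0449
t 15.55 pos [ 0.4721 -0.0914  0.1581] rot [ 1.7981e+02 -1.0000e-01 -7.5570e+01] F [-0.3  0.7 -0.1] w 0.0446
[[4.5,[0.01,-1.75,-0.06],[0,0,0.0]],[4.5,[0.01,-1.75,-0.06],[0,0,0.0]],[4.5,[0.01,-1.75,-0.06],[0,0,0.0]]]
tilt fix [ 0.19 -0.1  -0.  ]
(np.float64(318.40611392270597), np.float64(167.7256532253958)) (np.float64(318.70374748883484), np.float64(285.08664327968995))
```

View pics/w15.png

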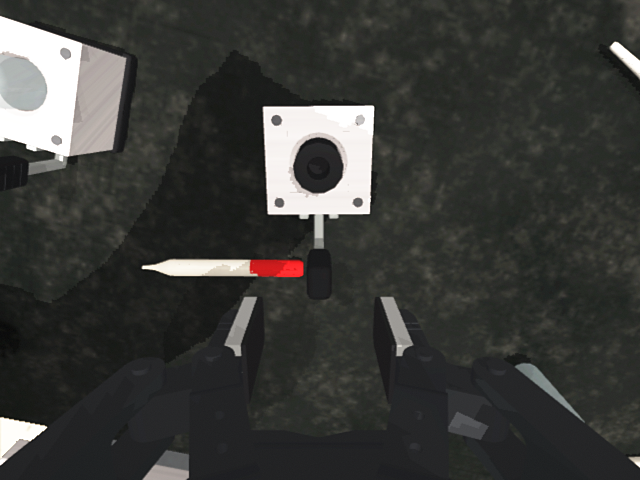

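Insert top at (318,167) matches the prediction. I move over it.

```bash
python3 -m jog '[[4.5,[0,-1.8,0],[0.2,0,0]],[4.5,[0,-1.8,0],[0,0,0]],[4.5,[0,-1.6,0],[0,0,0]],[4.5,[0,0,1],[0,0,0]],[4.5,[0,0,0],[0,0,0]]]'
python3 - <<'E'
from h import *
w=snap('wrist','w16')
plan([.523,-.0786,.072],-75.6,4,4.5)
print(proj(w,[.523,-.0786,.094]))
E
```

```text
time: 16.18
eef_pos: [0.522, -0.0778, 0.1444]
ee_rot: [179.8, -0.0, -75.6]
ft_force: [-0.2, 0.7, -0.6]
gripper_width: 0.0449
t 16.23 pos [ 0.5223 -0.0779  0.1448] rot [ 1.7982e+02 -3.0000e-02 -7.5580e+01] F [-0.5  0.1  0.6] w 0.0449
[[4.5,[0.02,-0.01,1.82],[0,0,0.0]],[4.5,[0.02,-0.01,1.82],[0,0,0.0]],[4.5,[0.02,-0.01,1.82],[0,0,0.0]],[4.5,[0.02,-0.01,1.82],[0,0,0.0]]]
tilt fix [ 0.18 -0.03 -0.  ]
(np.float64(320.4129411034472), np.float64(266.9926540454921))
```

View pics/w16.png

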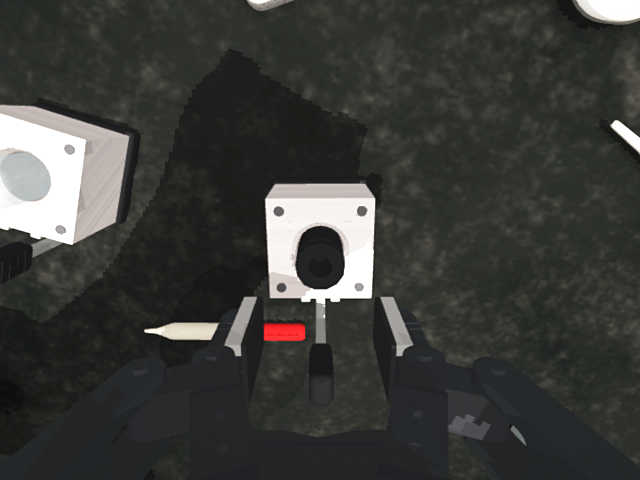

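```bash
python3 -m jog '[[4.5,[0.1,-0.1,1.8],[0.2,0,0]],[4.5,[0,0,1.8],[0,0,0]],[4.5,[0,0,1.8],[0,0,0]],[4.5,[0,0,1.5],[0,0,0]],[4.5,[0,0,0],[0,0,0]]]'
python3 - <<'E'
from h import *
w=snap('wrist','w17')
plan([.523,-.0786,.072],-75.6,1,4.5)
E
```

```text
time: 16.85
eef_pos: [0.5222, -0.0797, 0.0745]
ee_rot: [-179.9, -0.0, -75.7]
ft_force: [0.0, 0.4, -0.4]
gripper_width: 0.0452
t 16.9 pos [ 0.5225 -0.0797  0.0751] rot [-1.799e+02 -5.000e-02 -7.567e+01] F [ 0.8  1.5 -0.4] w 0.0454
[[4.5,[-0.10,-0.07,0.31],[0,0,-0.1]]]
tilt fix [-0.1  -0.05  0.  ]
```

View pics/w17.png

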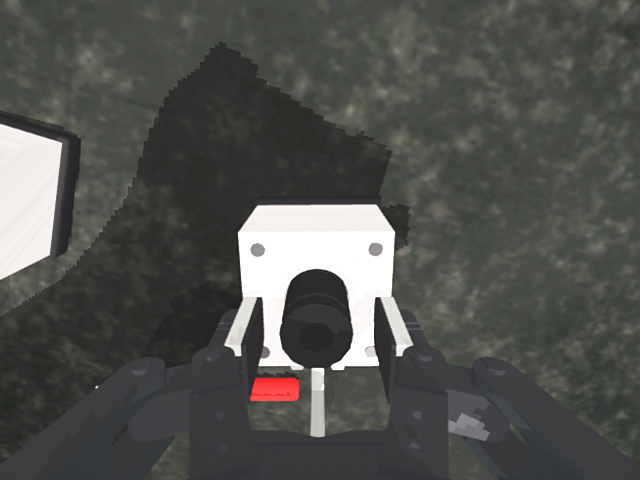

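Insert top at (317,335) is centred between the pads, so I close. In the same step I measure the tray from the side view.

```bash
python3 -m jog '[[4.5,[-0.1,0,0.2],[0,0,0]],[2,[0,0,0],[0,0,0]],[2,[0,0,0],[0,0,0]],[2,[0,0,0],[0,0,0]],[2,[0,0,0],[0,0,0]]]'; python3 -m jog '[[2,[0,0,-1],[0,0,0]],[2,[0,0,-3],[0,0,0]],[2,[0,0,-4],[0,0,0]]]'
python3 - <<'E'
from h import *
d=snap('side','d18'); w=snap('wrist','w18')
for u in((110,347),(206,278),(346,323),(265,416)): print(ray(d,*u,.044).round(3))
plan([.5,.28,.19],-75.6,8,2)
E
```

```text
time: 17.52
eef_pos: [0.5232, -0.0787, 0.0747]
ee_rot: [-179.8, -0.1, -75.7]
ft_force: [0.1, -0.4, -0.4]
gripper_width: 0.0255
time: 17.9
eef_pos: [0.5214, -0.0788, 0.1558]
ee_rot: [180.0, -0.0, -75.7]
ft_force: [0.4, 0.1, -0.1]
gripper_width: 0.0256
[0.66  0.483 0.044]
[0.674 0.212 0.044]
[0.315 0.194 0.044]
[0.315 0.461 0.044]
t 18.0 pos [ 0.5236 -0.0791  0.1587] rot [-1.7964e+02 -1.3000e-01 -7.5700e+01] F [-0.2 -0.  -1.8] w 0.0256
[[2,[-4.42,-0.82,-0.39],[0,0,-0.0]],[2,[-4.42,-0.82,-0.39],[0,0,-0.0]],[2,[-4.42,-0.82,-0.39],[0,0,-0.0]],[2,[-4.42,-0.83,-0.39],[0,0,-0.0]],[2,[-4.42,-0.83,-0.39],[0,0,-0.0]]]
[[2,[-4.42,-0.83,-0.39],[0,0,-0.0]],[2,[-4.42,-0.83,-0.39],[0,0,-0.0]],[2,[-4.42,-0.83,-0.39],[0,0,-0.0]]]
tilt fix [-0.36 -0.13  0.  ]
```

View pics/w18.png

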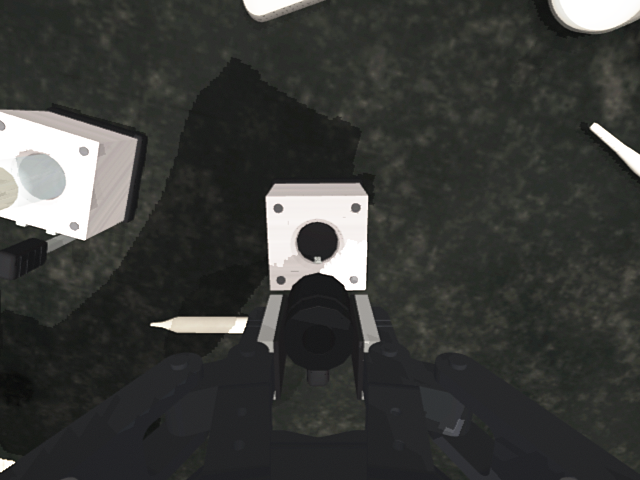

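View pics/d18.png

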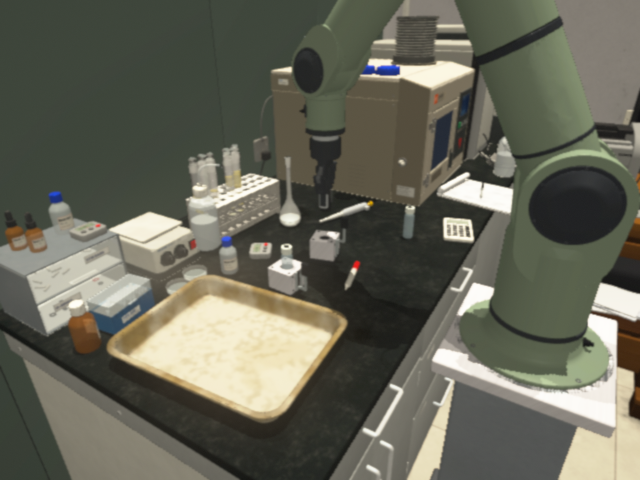

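The insert is held and the lift stays up. The tray centre is at about (0.49, 0.337). I carry the insert there.

```bash
python3 -m jog '[[2,[-3.5,-0.6,-1.5],[-0.3,-0.1,0]],[2,[-5,-0.9,-1.2],[0,0,0]],[2,[-5.5,-1,-0.6],[0,0,0]],[2,[-5.5,-1,0],[0,0,0]],[2,[-5.5,-1.1,0],[0,0,0]]]'
python3 -m jog '[[2,[-5.5,-1.1,0],[0,0,0]],[2,[-5,-1.2,0],[0,0,0]],[2,[-2.5,-0.5,3],[0,0,0]],[2,[0,0,4],[0,0,0]],[2,[0,0,3],[0,0,0]]]'
python3 - <<'E'
from h import *
plan([.49,.32,.016],-75.6,3,2)
w=snap('wrist','w19')
E
```

```text
time: 18.62
eef_pos: [0.5068, 0.1776, 0.1945]
ee_rot: [-179.8, -0.1, -76.2]
ft_force: [0.4, 0.4, -0.2]
gripper_width: 0.0254
time: 19.25
eef_pos: [0.5017, 0.3215, 0.0939]
ee_rot: [-179.5, 0.1, -75.8]
ft_force: [0.1, -0.9, -0.7]
gripper_width: 0.0254
t 19.25 pos [0.5017 0.3215 0.0939] rot [-1.7953e+02  1.3000e-01 -7.5750e+01] F [ 0.1 -0.9 -0.7] w 0.0254
[[2,[-0.05,0.39,2.60],[0,0,-0.1]],[2,[-0.05,0.39,2.60],[0,0,-0.1]],[2,[-0.05,0.39,2.60],[0,0,-0.1]]]
tilt fix [-0.47  0.13 -0.  ]
```

View pics/w19.png

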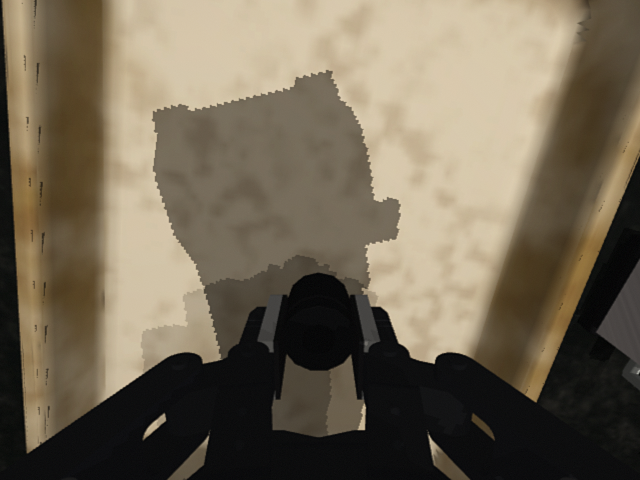

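The insert is held over the open tray floor, with the rims well to each side. I lower it to the floor.

```bash
python3 -m jog '[[2,[0,0,2.6],[-0.4,0.1,0]],[2,[0,0,2.6],[0,0,0]],[2,[0,0,1.5],[0,0,0]],[2,[0,0,0.4],[0,0,0]]]'; python3 -m jog '[[2,[0,0,0.2],[0,0,0]]]'
python3 - <<'E'
from h import *
plan([.49,.32,.016],-75.6,1,2)
E
```

```text
time: 19.8
eef_pos: [0.5008, 0.3208, 0.0193]
ee_rot: [179.9, -0.1, -75.8]
ft_force: [0.3, -0.7, -1.1]
gripper_width: 0.0255
time: 19.92
eef_pos: [0.5011, 0.3209, 0.0179]
ee_rot: [179.9, -0.0, -75.8]
ft_force: [0.7, -0.6, -0.3]
gripper_width: 0.0253
t 19.93 pos [0.5011 0.3209 0.0179] rot [ 1.7991e+02 -4.0000e-02 -7.5770e+01] F [ 0.7 -0.6 -0.3] w 0.0253
[[2,[-0.18,1.10,0.19],[0,0,-0.2]]]
tilt fix [ 0.09 -0.04 -0.  ]
```

```bash
python3 -m jog '[[2,[0,0,0.2],[0,0,0]],[2,[0,0,0.1],[0,0,0]]]'
python3 -m jog '[[4.5,[0,0,0],[0,0,0]],[4.5,[0,0,0],[0,0,0]],[4.5,[0,0,-3],[0,0,0]],[4.5,[0,0,-5],[0,0,0]],[4.5,[0,0,-5],[0,0,0]]]'
python3 - <<'E'
from h import *
w=snap('wrist','w20')
plan([.375,-.3127,.19],-75.6,13,5.5)
E
```

```text
time: 20.18
eef_pos: [0.5017, 0.3213, 0.016]
ee_rot: [180.0, -0.0, -75.8]
ft_force: [-0.7, 0.0, 0.1]
gripper_width: 0.0256
time: 20.8
eef_pos: [0.5003, 0.3204, 0.1468]
ee_rot: [179.7, -0.1, -75.8]
ft_force: [0.2, -0.4, -0.1]
gripper_width: 0.0448
t 20.85 pos [0.5027 0.3215 0.1531] rot [-1.799e+02  4.000e-02 -7.580e+01] F [3.6 2.6 8.3] w 0.045
[[5.5,[4.49,2.15,-0.28],[0,0,-0.0]],[5.5,[4.49,2.15,-0.28],[0,0,-0.0]],[5.5,[4.49,2.15,-0.28],[0,0,-0.0]],[5.5,[4.49,2.15,-0.28],[0,0,-0.0]],[5.5,[4.49,2.15,-0.28],[0,0,-0.0]]]
[[5.5,[4.49,2.15,-0.28],[0,0,-0.0]],[5.5,[4.49,2.16,-0.28],[0,0,-0.0]],[5.5,[4.48,2.16,-0.28],[0,0,-0.0]],[5.5,[4.48,2.16,-0.28],[0,0,-0.0]],[5.5,[4.48,2.16,-0.28],[0,0,-0.0]]]
[[5.5,[4.48,2.16,-0.28],[0,0,-0.0]],[5.5,[4.48,2.16,-0.28],[0,0,-0.0]],[5.5,[4.48,2.16,-0.28],[0,0,-0.0]]]
tilt fix [-0.1   0.04 -0.  ]
```

View pics/w20.png

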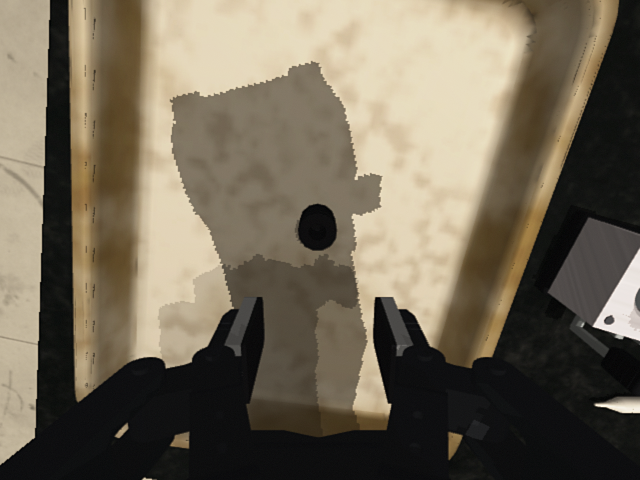

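The insert stands upright in the tray at (318,228). Next I go for the second vial.

```bash
python3 -m jog '[[5.5,[4,1.8,-2],[0,0,0]],[5.5,[5,2.4,-1],[0,0,0]],[5.5,[5.5,2.6,-1],[0,0,0]],[5.5,[5.5,2.7,0],[0,0,0]],[5.5,[5.5,2.7,0],[0,0,0]]]'
python3 -m jog '[[5.5,[5.5,2.7,0],[0,0,0]],[5.5,[5.5,2.7,0],[0,0,0]],[5.5,[5.5,2.7,0],[0,0,0]],[5.5,[5.5,2.6,0],[0,0,0]],[5.5,[5,2.4,0],[0,0,0]]]'
python3 - <<'E'
from h import *
plan([.375,-.3127,.17],-75.6,4,5.5)
E
```

```text
time: 21.48
eef_pos: [0.4469, 0.0415, 0.1955]
ee_rot: [-179.5, 0.2, -75.4]
ft_force: [2.1, 0.3, -0.2]
gripper_width: 0.0548
time: 22.1
eef_pos: [0.3859, -0.2601, 0.195]
ee_rot: [-179.2, 0.1, -75.4]
ft_force: [1.4, 1.4, 0.4]
gripper_width: 0.0551
t 22.1 pos [ 0.3859 -0.2601  0.195 ] rot [-1.7922e+02  1.3000e-01 -7.5350e+01] F [1.4 1.4 0.4] w 0.0551
[[5.5,[1.20,0.60,0.63],[0,0,0.1]],[5.5,[1.20,0.59,0.63],[0,0,0.1]],[5.5,[1.20,0.59,0.63],[0,0,0.1]],[5.5,[1.21,0.59,0.63],[0,0,0.1]]]
tilt fix [-0.78  0.13 -0.  ]
```

```bash
python3 -m jog '[[5.5,[2,1.3,0.5],[-0.5,0,0]],[5.5,[2,1.2,0.5],[-0.3,0.1,0]],[5.5,[0,0,0.5],[0,0,0]],[5.5,[0,0,0],[0,0,0]]]'
python3 - <<'E'
from h import *
w=snap('wrist','w21')
plan([.375,-.3127,.17],-75.6,4,5.5)
print(proj(w,[.375,-.3127,.095]),proj(w,[.3775,-.3105,.095]))
for r in regions_of('vial_1',w): print(r['p'],r['box'])
E
```

```text
time: 22.6
eef_pos: [0.3695, -0.3103, 0.1797]
ee_rot: [180.0, -0.1, -75.7]
ft_force: [0.1, -0.3, -0.2]
gripper_width: 0.055
t 22.65 pos [ 0.3696 -0.3104  0.1799] rot [-1.7999e+02 -8.0000e-02 -7.5740e+01] F [-0.8  0.3  0. ] w 0.0549
[[5.5,[0.09,-0.12,0.25],[0,0,-0.0]],[5.5,[0.09,-0.12,0.25],[0,0,-0.0]],[5.5,[0.09,-0.12,0.25],[0,0,-0.0]],[5.5,[0.09,-0.12,0.25],[0,0,-0.0]]]
tilt fix [-0.01 -0.08  0.  ]
(np.float64(324.261446218494), np.float64(240.91374839639153)) (np.float64(321.8329126075259), np.float64(236.34730097241643))
0.79 [305.8, 194.9, 342.7, 261.3]
```

View pics/w21.png

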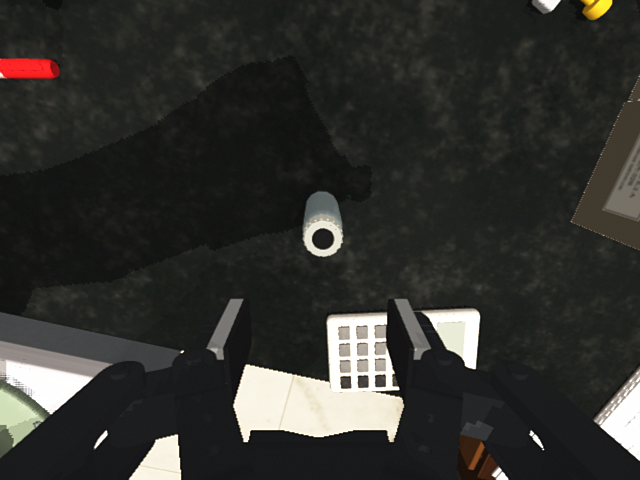

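Vial B's cap is at (323,238), which gives (0.3765, -0.312). I descend.

```bash
python3 -m jog '[[5.5,[0.1,-0.4,2.6],[0,0,0]],[5.5,[0.1,-0.3,2.6],[0,0,0]],[5.5,[0,0,2.6],[0,0,0]],[5.5,[0,0,2.6],[0,0,0]],[5.5,[0,0,1.5],[0,0,0]]]'
python3 - <<'E'
from h import *
w=snap('wrist','w22')
plan([.377,-.3118,.052],-75.6,1,5.5)
print(proj(w,[.377,-.3118,.095]))
E
```

```text
time: 23.32
eef_pos: [0.3814, -0.308, 0.0602]
ee_rot: [-179.7, -0.2, -75.4]
ft_force: [0.0, -0.3, -0.6]
gripper_width: 0.0551
t 23.38 pos [ 0.381  -0.3077  0.059 ] rot [-179.74   -0.19  -75.35] F [-1.2  1.  -2.3] w 0.0548
[[5.5,[0.29,0.50,0.70],[0,0,0.3]]]
tilt fix [-0.26 -0.19  0.  ]
(np.float64(327.3609128780089), np.float64(378.8622883394887))
```

View pics/w22.png

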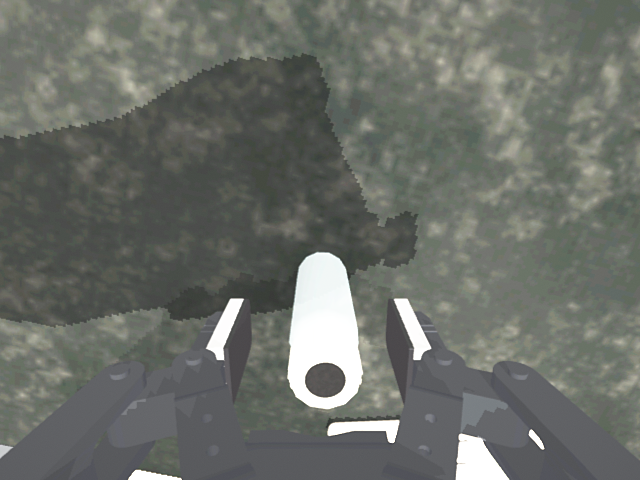

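```bash
python3 -m jog '[[5.5,[0.2,0.45,0.7],[-0.3,-0.2,0.2]],[5.5,[0,0,0],[0,0,0]],[5.5,[0,0,0],[0,0,0]]]'
python3 - <<'E'
from h import *
plan([.3765,-.3118,.052],-75.6,1,5.5)
E
```

```text
time: 23.75
eef_pos: [0.3778, -0.3113, 0.053]
ee_rot: [-180.0, -0.0, -75.5]
ft_force: [-0.2, -0.2, 0.3]
gripper_width: 0.055
t 23.75 pos [ 0.3778 -0.3113  0.053 ] rot [-1.7999e+02 -4.0000e-02 -7.5550e+01] F [-0.2 -0.2  0.3] w 0.055
[[5.5,[0.02,0.13,0.10],[0,0,0.1]]]
tilt fix [-0.01 -0.04  0.  ]
```

```bash
python3 -m jog '[[2.0,[0,0.1,0],[0,0,0]],[2.0,[0,0,0],[0,0,0]],[2.0,[0,0,0],[0,0,0]],[2.0,[0,0,0],[0,0,0]]]';python3 - <<'E'
from h import *
print(read_state()['eef_pos'])
E
python3 -m jog '[[2,[0,0,-1],[0,0,0]],[2,[0,0,-3],[0,0,0]],[2,[0,0,-4],[0,0,0]],[2,[0,0,-4],[0,0,0]]]'
python3 - <<'E'
from h import *
w=snap('wrist','w23')
plan([.465,-.094,.205],-75.6,6,2)
E
```

```text
time: 24.25
eef_pos: [0.3774, -0.3118, 0.0543]
ee_rot: [-179.9, -0.1, -75.5]
ft_force: [0.8, -0.3, 0.4]
gripper_width: 0.0253
[ 0.37735377 -0.31176624  0.05426163]
time: 24.75
eef_pos: [0.3755, -0.3111, 0.1771]
ee_rot: [179.9, 0.1, -75.6]
ft_force: [0.5, 1.1, -0.3]
gripper_width: 0.025
t 24.8 pos [ 0.3768 -0.3125  0.1815] rot [-1.7988e+02 -1.3000e-01 -7.5650e+01] F [ 2.9 -3.7  7.6] w 0.0253
[[2,[-3.16,-2.33,-0.39],[0,0,-0.0]],[2,[-3.16,-2.33,-0.39],[0,0,-0.0]],[2,[-3.16,-2.33,-0.39],[0,0,-0.0]],[2,[-3.16,-2.33,-0.39],[0,0,-0.0]],[2,[-3.16,-2.33,-0.39],[0,0,-0.0]]]
[[2,[-3.16,-2.33,-0.39],[0,0,-0.0]]]
tilt fix [-0.12 -0.13  0.  ]
```

View pics/w23.png

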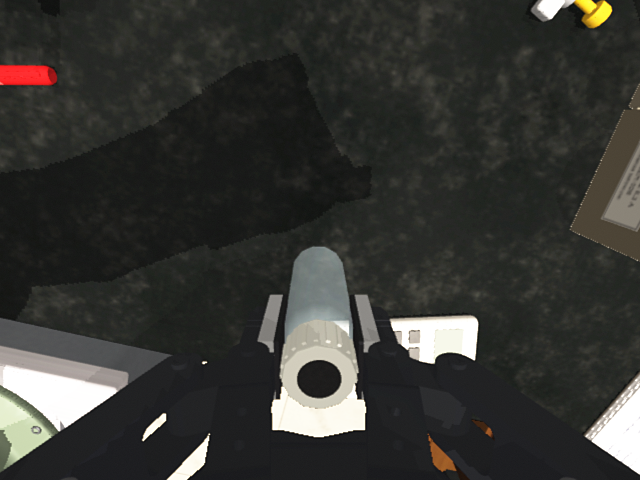

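```bash
python3 -m jog '[[2,[-3,-3,-0.8],[-0.1,-0.1,0]],[2,[-3.6,-3.8,-0.8],[0,0,0]],[2,[-3.6,-3.8,-0.5],[0,0,0]],[2,[-3.6,-3.8,-0.4],[0,0,0]],[2,[-3,-3,0],[0,0,0]]]'
python3 -m jog '[[2,[-1,-1,0],[0,0,0]],[2,[0,0,0],[0,0,0]]]'
python3 - <<'E'
from h import *
w=snap('wrist','w24')
plan([.523,-.0787,.15],-75.6,2,2)
print(proj(w,[.523,-.0787,.066]))
R=np.radians(14.4)
for a,b in((1,1),(1,-1),(-1,-1),(-1,1)):
    X=[.523+.032*(a*np.cos(R)-b*np.sin(R)),-.0787+.032*(a*np.sin(R)+b*np.cos(R)),.066]; print(np.round(proj(w,X),1))
E
```

```text
time: 25.42
eef_pos: [0.5066, -0.1039, 0.2125]
ee_rot: [-179.7, -0.2, -76.1]
ft_force: [-0.1, -0.5, -1.5]
gripper_width: 0.0254
time: 25.68
eef_pos: [0.5148, -0.0891, 0.2132]
ee_rot: [-179.7, -0.2, -75.8]
ft_force: [-0.4, -0.8, -0.7]
gripper_width: 0.025
t 25.73 pos [ 0.5145 -0.0898  0.2132] rot [-179.66   -0.22  -75.89] F [-0.4 -0.3 -0.7] w 0.0253
[[2,[-0.43,-0.55,3.16],[0,0,-0.1]],[2,[-0.43,-0.55,3.16],[0,0,-0.1]]]
tilt fix [-0.34 -0.22  0.  ]
(np.float64(307.1878996946827), np.float64(210.28071119955908))
[263.8 168.6]
[349.5 168.2]
[347.8 249.4]
[267.5 249.8]
```

View pics/w24.png

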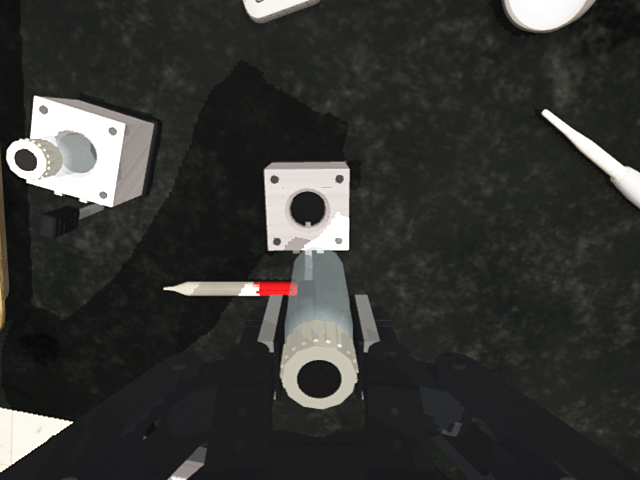

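The block's corners match the prediction within 1 px and the well is at (308,209), so the station is at (0.523, -0.079). I centre the vial over it and lower it partway.

```bash
python3 -m jog '[[2,[-0.8,-1.1,0],[-0.3,-0.2,-0.2]],[2,[0,0,2],[0,0,0]],[2,[0,0,2.5],[0,0,0]],[2,[0,0,1.5],[0,0,0]],[2,[0,0,0],[0,0,0]]]'
python3 - <<'E'
from h import *
w=snap('wrist','w25')
plan([.523,-.079,.13],-75.6,1,2)
R=np.radians(14.4)
for a,b in((1,1),(1,-1),(-1,-1),(-1,1)):
    X=[.523+.032*(a*np.cos(R)-b*np.sin(R)),-.079+.032*(a*np.sin(R)+b*np.cos(R)),.066]; print(np.round(proj(w,X),1))
E
```

```text
time: 26.35
eef_pos: [0.524, -0.082, 0.1525]
ee_rot: [-179.9, -0.0, -76.0]
ft_force: [-0.1, -0.1, -0.0]
gripper_width: 0.0251
t 26.4 pos [ 0.5243 -0.0821  0.1532] rot [-1.7989e+02 -3.0000e-02 -7.6020e+01] F [-0.5  0.6  0.2] w 0.0251
[[2,[-0.33,0.05,2.32],[0,0,-0.4]]]
tilt fix [-0.11 -0.03  0.  ]
[260.  197.8]
[365.9 197.1]
[362.9 293.6]
[265.1 294.3]
```

View pics/w25.png

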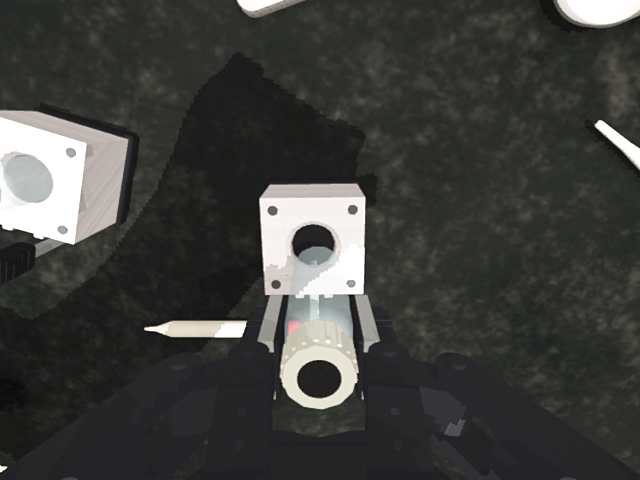

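```bash
python3 -m jog '[[2,[-0.3,0.05,1],[-0.1,0,-0.4]],[2,[0,0,1],[0,0,0]],[2,[0,0,0.4],[0,0,0]],[2,[0,0,0],[0,0,0]]]'
python3 - <<'E'
from h import *
w=snap('wrist','w26');d=snap('side','d26')
plan([.523,-.079,.116],-75.6,1,2)
u,v=map(int,proj(d,[.523,-.079,.09])); a=cv2.resize(d['pixels'][v-40:v+40,u-40:u+40,::-1],(400,400),interpolation=cv2.INTER_CUBIC)
cv2.imwrite('pics/c26.png',np.hstack([a,cv2.resize(w['pixels'][190:310,260:380,::-1],(400,400))]))
E
```

```text
time: 26.9
eef_pos: [0.5238, -0.0791, 0.1288]
ee_rot: [-179.9, -0.0, -75.6]
ft_force: [-0.2, 0.9, 0.8]
gripper_width: 0.025
t 27.0 pos [ 0.5239 -0.0791  0.1292] rot [-1.7987e+02 -5.0000e-02 -7.5590e+01] F [ 0.3 -0.7 -1.4] w 0.0254
[[2,[-0.03,0.08,1.32],[0,0,0.0]]]
tilt fix [-0.13 -0.05  0.  ]
```

View pics/c26.png

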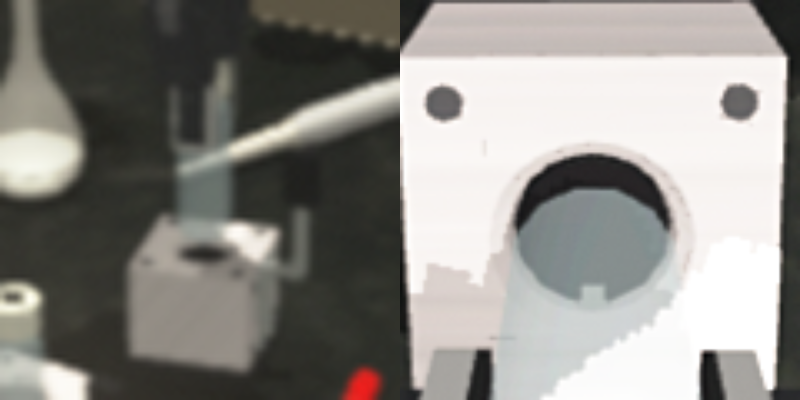

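Centred. I lower it onto the lift floor and press down.

```bash
python3 -m jog '[[2,[0,0.08,0.6],[-0.1,0,0]],[2,[0,0,0.5],[0,0,0]],[2,[0,0,0.4],[0,0,0]]]'; python3 -m jog '[[2,[0,0,0.5],[0,0,0]],[2,[0,0,0.5],[0,0,0]]]'
python3 - <<'E'
from h import *
plan([.523,-.079,.0763],-75.6,1,2)
E
```

```text
time: 27.38
eef_pos: [0.5235, -0.0793, 0.1137]
ee_rot: [-179.9, -0.1, -75.6]
ft_force: [0.1, 0.3, 2.1]
gripper_width: 0.0254
time: 27.62
eef_pos: [0.5236, -0.0793, 0.1031]
ee_rot: [-179.9, -0.1, -75.6]
ft_force: [-1.2, 0.1, 0.8]
gripper_width: 0.0253
t 27.62 pos [ 0.5236 -0.0793  0.1031] rot [-1.7991e+02 -6.0000e-02 -7.5580e+01] F [-1.2  0.1  0.8] w 0.0253
[[2,[-0.04,0.05,2.68],[0,0,0.0]]]
tilt fix [-0.09 -0.06  0.  ]
```

```bash
python3 -m jog '[[2,[0,0,0.6],[0,0,0]],[2,[0,0,0.6],[0,0,0]],[2,[0,0,0.6],[0,0,0]]]'; python3 -m jog '[[2,[0,0,0.5],[0,0,0]],[2,[0,0,0.3],[0,0,0]]]'; python3 -m jog '[[2,[0,0,0.25],[0,0,0]]]'
python3 - <<'E'
from h import *
plan([.523,-.079,.0763],-75.6,1,2)
E
```

```text
time: 28.0
eef_pos: [0.5236, -0.0793, 0.0838]
ee_rot: [-179.9, -0.1, -75.6]
ft_force: [0.2, -0.2, 2.1]
gripper_width: 0.0255
time: 28.25
eef_pos: [0.5239, -0.0794, 0.0754]
ee_rot: [-179.9, -0.1, -75.6]
ft_force: [-4.4, 2.7, 50.3]
gripper_width: 0.025
time: 28.38
eef_pos: [0.5255, -0.0794, 0.075]
ee_rot: [-179.7, -0.1, -75.6]
ft_force: [-17.4, 6.8, 85.4]
gripper_width: 0.0257
t 28.38 pos [ 0.5255 -0.0794  0.075 ] rot [-1.7968e+02 -7.0000e-02 -7.5610e+01] F [-17.4   6.8  85.4] w 0.0257
[[2,[-0.10,0.23,-0.13],[0,0,-0.0]]]
tilt fix [-0.32 -0.07  0.  ]
```

The lift is at its bottom stop. I relax, release and retreat.

```bash
python3 -m jog '[[2,[0,0,-0.05],[0,0,0]],[2,[0,0,0],[0,0,0]],[4.5,[0,0,0],[0,0,0]],[4.5,[0,0,0],[0,0,0]],[4.5,[0,0,0],[0,0,0]]]'; python3 -m jog '[[4.5,[0,0,-1],[0,0,0]],[4.5,[0,0,-3],[0,0,0]],[4.5,[0,0,-4],[0,0,0]],[4.5,[0,0,-4],[0,0,0]],[4.5,[0,0,-2],[0,0,0]]]'
python3 - <<'E'
from h import *
w=snap('wrist','w29');d=snap('side','d29');s=snap('scene','s29')
plan([.523,-.079,.0763],-75.6,1,4.5)
def z(p):
    u,v=map(int,proj(p,[.523,.02,.09])); return cv2.resize(p['pixels'][v-50:v+60,u-75:u+75,::-1],(400,300),interpolation=cv2.INTER_CUBIC)
cv2.imwrite('pics/c29.png',np.hstack([z(d),z(s)]))
for n,c in(('L',(.5227,.0977)),('R',(.523,-.079))):
    for p in(d,s): print(n,'cap top pred',np.round(proj(p,[*c,.117]),1))
    print(n,np.round(proj(w,[*c,.117]),1))
E
```

```text
time: 29.0
eef_pos: [0.5253, -0.0793, 0.0759]
ee_rot: [-179.7, -0.0, -75.6]
ft_force: [-0.4, -0.2, 0.2]
gripper_width: 0.045
time: 29.62
eef_pos: [0.5237, -0.0798, 0.2214]
ee_rot: [-179.8, -0.0, -75.7]
ft_force: [0.9, 0.9, 0.1]
gripper_width: 0.0454
t 29.77 pos [ 0.5237 -0.0796  0.2199] rot [-1.7978e+02 -2.0000e-02 -7.5650e+01] F [ 0.   0.2 -1.2] w 0.0447
[[4.5,[-0.07,0.05,14.36],[0,0,-0.1]]]
tilt fix [-0.22 -0.02  0.  ]
L cap top pred [285.7 246. ]
L cap top pred [286.7 228. ]
L [ 49.  175.3]
R cap top pred [324.1 218.3]
R cap top pred [331.6 258.4]
R [316.9 240.1]
```

View pics/c29.png

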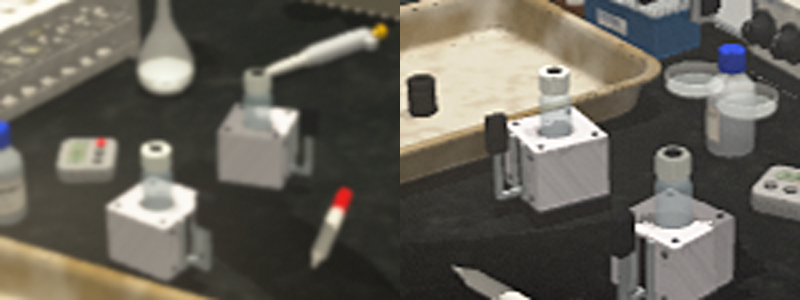

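View pics/w29.png

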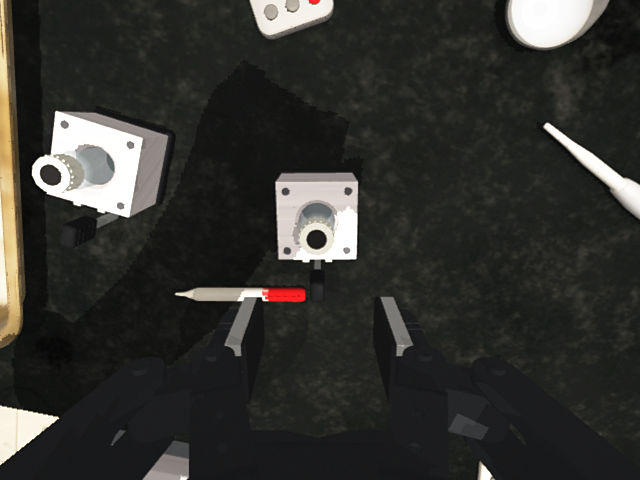

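View pics/s29.png

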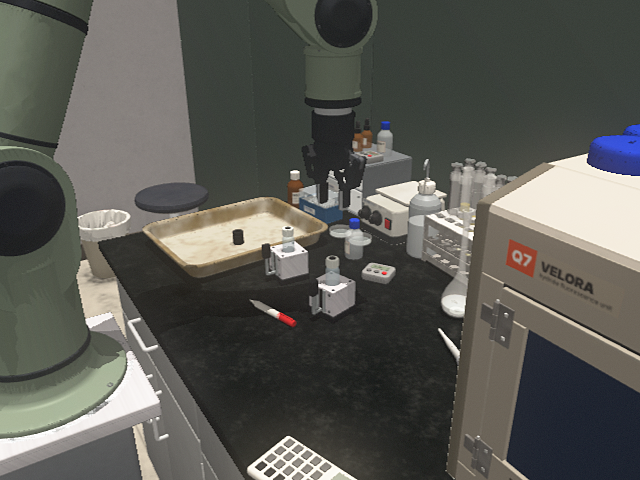

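Both caps are where home-height vials should be: right (316,238) against a predicted (317,240), left (53,174) against (49,175). Both tabs are down, the insert is in the tray at (238,237), and the bystanders look unmoved. I hand the job in.

Run:
```python
from h import *
finish_job(); print(read_state()['time'])
```

```text
the job is handed in; nothing more can be done
the job is handed in; nothing more can be done
```

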